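# Check-weigh a drying sample and sort it: wet or dry

### The job

Set the tall weighing bottle upright on the pan of the beam balance, let go, and nudge the sliding poise gently along the beam, pushing its knob without gripping it, until the beam, left alone, rests level. If the poise then stands farther from the pan than the small brass limit index, the sample is still wet and the bottle goes into the steel oven tray; if it stands nearer the pan than the index, the sample is dry and the bottle goes onto the white porcelain desiccator plate. Leave the poise where it balanced, set the bottle down gently and keep it upright, never lean on the pan, the beam or the poise, and leave the other things on the bench alone.

Things in the scene. Friction and masses are not known exactly. Their poses are not given: they have to be found in the camera images.
- sample: the tall glass weighing bottle with ground lid that is to be weighed: round, 37 mm across the lid, 32 mm across the body, 71 mm tall; origin at the centre of its underside, z up. Body from 0 to 50 mm height, lid (fixed on) above. Weighs 110 to 190 g, not known beforehand. Starts standing on the bench in front of the balance.
- balance: the fixed grey mechanical beam balance: base 315 mm (y) by 105 mm (x), 26 mm high; origin on the bench under the beam's pivot, which is 78 mm up. Its y axis runs along the beam: pan 90 mm from the pivot at +y, beam to -y. A post 97 mm high at y = -186 mm bears the tilt scale for the beam's pointer (long middle tick = level).
- beam (a joint): tilt of the beam, rad: 0 level, positive pan down (poise must go out, away from the pan), negative pan up; stops at -0.09 and +0.09 (empty pan: -0.09). Damped, settles in 1.5 s when only the bottle touches it; a finger touching the poise falsifies it. Between the stops 1 mm of poise travel outwards lowers the tilt by 0.0074 rad; at a stop only the sign is known.
- pan_top (a point): centre of the pan's flat floor (round steel pan, floor 87 mm across inside a lip 3.5 mm high), about 106 mm above the bench when the beam is level; the pan rises or sinks by 8 mm at the stops and always stays level. Where on the pan the bottle stands does not change the weighing.
- poise (a joint): position of the sliding poise along the beam in m, 0 to 0.11: 0 is nearest the pan (40 mm from the pivot), growing away from the pan. It starts between 0 and 0.02 and stays where it is left; it slides with 1.5 N friction. The balance point lies between 0.035 and 0.105, depending on the bottle's weight.
- poise_knob (a point): middle of the poise's steel knob, 18 mm in diameter, 18 mm high, on a 15 mm neck, 49 mm above the rail's axis (127 mm above the bench with the beam level; up to 14 mm higher or lower at a stop; it leans with the beam). The dark block below (26 mm along the beam, 28 mm across) has its top 33 mm under this point, the rail's top is 43 mm under it: fingers above the rail can push the knob either way.
- poise_edge (a point): end of the poise's reading edge, a small steel tongue reaching from the middle of the poise to the front rail; moves with the poise. Where it stands along the balance's y axis is compared with index_tip (more negative y = farther out).
- index_tip (a point): tip of the small brass limit index clamped on the front graduated rail, a 7 mm wide rider with an upright point. It stands 90 to 125 mm from the pivot and stays there. Compare its place along the balance's y axis with poise_edge.
- oven_tray: fixed shallow rectangular tray of bare steel, 100 mm (x) by 120 mm (y), 16 mm high, 3 mm walls and floor; origin at the centre of its underside. For a wet (heavy) sample.
- desiccator_plate: fixed round white porcelain plate with holes, 110 mm across, its flat top 14 mm above the bench; origin at the centre of its underside. For a dry (light) sample.
- small_bottle: bystander: a shorter weighing bottle, 37 mm across, 51 mm tall, behind the right end of the balance; origin at its underside.
- crucible: bystander: a white lidded porcelain crucible, 45 mm across, 43 mm high, at the front left of the balance; origin at its underside.
- tweezers: bystander: steel tweezers 120 mm long, lying behind the tray and plate; origin at the underside of the middle.
Mind the look-alikes: they are no part of the job. Leave any purple look-alike of the sample alone.

How it is judged:
By the outcome, as a careful person would: the job done as asked, in the order asked, and still so for the second after the job is handed in, with the robot touching nothing.
It also fails if it takes over 67 s, if anything falls off the work surface, if the arm or the gripper's body presses on something with over 40 N, if the wrist force passes 120 N, or if a joint passes its speed limit or range.

### The arm

A 6-joint arm with a two-finger parallel gripper is mounted at the origin on a cart in front of the work surface, level with it; the furniture and walls round the work are solid. World frame = base frame: x ahead of the robot, y to its left, z up, the work surface at z = 0. Lengths are in m, angles in degrees, forces in N, time in s.
With the tool pointing down it reaches from about 0.3 to 0.825 m from the base axis. Payload 5.4 kg.
Tool frame: the origin (TCP) lies where the fingers leave the gripper's body, on its centre line; the fingertips stand 88 mm ahead of it and the grasp point (between the pads) lies 69 mm ahead of it; z points along the fingers, y is the line along which they close (so a half turn about z gives the same grasp; the last joint's range is limited). The gripper opens to 92 mm and grips with 3 to 60 N. Pads are 20 mm wide; open, the fingers measure 128 mm over their backs; the gripper's body (75 mm by 189 mm) begins 69 mm behind the grasp point.
Start: joints at [51.389, 9.076, 91.501, -0, 79.423, -12.038], TCP at [0.257, 0.514, 0.303] pointing down, gripper open.
Joint ranges: [-166.64, 166.64], [-54.1, 131.32], [10.49, 154.53], [-73.88, 253.88], [9.74, 151.15], [-171.62, 171.62]. Speed limits (degrees/s): [147.25, 147.25, 180, 180, 180, 180].

### API

Orientations are given as a 3x3 rotation matrix whose columns are the frame's x, y, z axes.
In Python, from station import bot gives the robot as it stands.
- The arm moves only by the tool send_rows, never from a script. Its argument "plan" is a list of rows, each an object of numbers: "hand": the closure in counts, from 0 (fully open) to 255 (shut); "x", "y", "z": the shift along the world's x, y, z in mm; "spin": the turn about the world's z in degrees. In form: [{"hand": .., "x": .., "y": .., "z": .., "spin": ..}, ...]. A call has 1 to 12 rows; each row is the pose to reach, as a shift and turn from the pose commanded when the call began; what a row does not reach only later rows make up. A row lasts 1/10 s, in which the tool goes at most 50 mm and 8.59 degrees, less where a joint would pass 70% of its speed; a pose out of reach is approached as far as the arm can. A call with a gripper value outside its range is refused whole. The fingers move at their own pace and stop on an object; "newtons" is the grip in N (left out, the last holds). Time passes only in rows, so rows that repeat a pose let the fingers close. It gives the time, the measured TCP pose, the force, the opening and the grip force at its end, in the units of the state.
- bot.state(): the state, without advancing time (a new reading comes with each control period).
- bot.camera(name): name is "scene" or "top" or "wrist"; returns a dict with "color" (400x640x3 uint8, red, green, blue), "camera_matrix" (3x3 intrinsics, pixels), "R" (3x3) and "t" (3): a world point X has camera coordinates R X + t. Camera axes: x right, y down, z forward; pixel columns grow to the right and rows downward; lengths in m; the calibration is good to about 2 mm. A picture is of the moment at which its call begins. There is no depth.
- bot.hand_in(): hands the job in; it is judged then, once.
The state is a dict: "time": time; "q": joint angles; "qd": joint speeds; "tau": joint torques, N m; "ee_pos": TCP position; "eef_rot": TCP orientation; "ft_force": force on the tool from outside, world axes, zero at the start; "moment": the same for the moment, N m; "opening": finger opening in m; "gripper_force": force on a finger pad.
Only numpy, scipy, OpenCV 4.12 (cv2) and the standard library are available. Lean on these libraries where they do the work, as an engineer would, in place of code of your own. Each camera call takes 0.05 s, during which the arm holds its last target. There are 200 camera calls.

## Working session

There is one attempt and no reset: what is moved stays moved. The work goes in short steps, Python scripts to look and compute and a tool call to move; the robot and the scene stay as the last step left them, time stands still between calls to the robot, and variables do not carry over. Pictures are saved under pics/ and viewed, at most 10 in all, crops included, and the job is handed in when it is done.

Besides the shell and the picture viewer there is one more tool, called after "Request:" as a command line: name --argument value ..., lists and objects as JSON in quotes. send_rows: Moves the arm, as the interface text tells. Its arguments: {"type":"object","properties":{"plan":{"type":"array"},"newtons":{"type":"number"}},"required":["plan"]}

```bash
mkdir -p pics; ls; cat > h.py <<'E'
import numpy as np, cv2
from station import bot
def snap(name,fn=None,crop=None,scale=1):
    c=bot.camera(name); im=c["color"][:,:,::-1].copy()
    if crop: x0,y0,x1,y1=crop; im=im[y0:y1,x0:x1]
    if scale!=1: im=cv2.resize(im,None,fx=scale,fy=scale,interpolation=cv2.INTER_CUBIC)
    if fn: cv2.imwrite("pics/"+fn,im)
    return c
def proj(c,X):
    p=np.asarray(c["camera_matrix"])@(np.asarray(c["R"])@np.asarray(X,float)+np.asarray(c["t"])); return p[:2]/p[2]
def back(c,u,v,axis,val):
    # ray hit with plane world[axis]=val
    R=np.asarray(c["R"]);o=-R.T@np.asarray(c["t"]);d=R.T@np.linalg.solve(np.asarray(c["camera_matrix"]),[u,v,1.])
    return o+d*(val-o[axis])/d[axis]
E
python3 - <<'E'
from h import *
a=snap("scene","s0.png");b=snap("top","t0.png")
for c in (a,b): print(c["camera_matrix"],c["R"],c["t"])
s=bot.state();print(s["time"],s["ee_pos"],s["eef_rot"],s["ft_force"])
E
```

```text
pics
[[384.1853823   0.        320.9710296]
 [  0.        384.1853823 196.0049075]
 [  0.          0.          1.       ]] [[ 0.72973587 -0.68361885  0.01228169]
 [-0.43333506 -0.47631309 -0.76507945]
 [ 0.52887266  0.55298382 -0.64381876]] [-0.52185464  0.22781561  0.7213017 ]
[[398.90240384   0.         325.22535285]
 [  0.         398.90240384 202.09564762]
 [  0.           0.           1.        ]] [[ 0.02441728 -0.99965115  0.01006853]
 [-0.9808123  -0.0259033  -0.19322589]
 [ 0.19341929 -0.00515729 -0.98110263]] [-0.19148032  0.5203127   0.94288084]
0.1 [0.25698577 0.51390079 0.30183019] [[-8.94348389e-01  4.47369949e-01 -1.04277244e-03]
 [ 4.47371045e-01  8.94347423e-01 -1.35502368e-03]
 [ 3.26403969e-04 -1.67836944e-03 -9.99998538e-01]] [0.4090703  0.2393675  0.54267116]
```

View pics/s0.png

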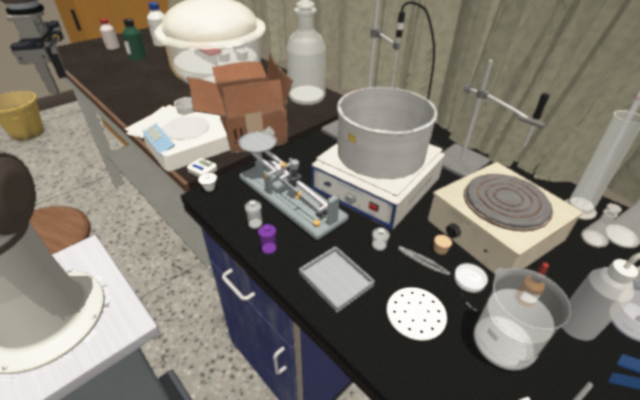

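View pics/t0.png

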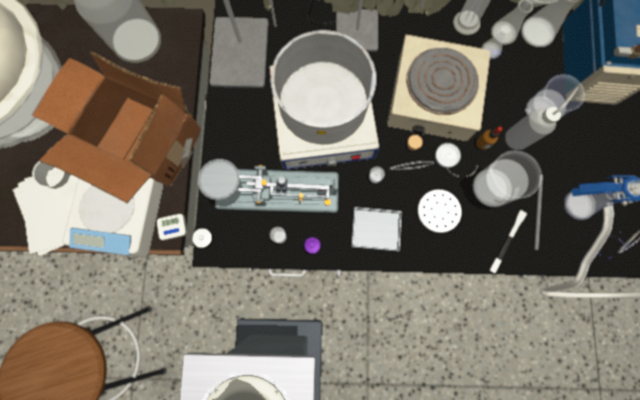

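The scene picture shows the grey balance from (250,165) to (335,225). There are two candidates for the sample: the clear glass bottle at (253,213) scene / (278,235) top, and the purple one at (268,238) / (312,245). The clear one fits, because the purple one is the decoy. The tray is at (337,277) and the plate at (417,313). I'll confirm this in one enlarged crop.

```bash
python3 - <<'E'
from h import *
a=snap("scene",None);b=snap("top",None)
A=cv2.resize(a["color"][125:260,185:355,::-1],None,fx=4.4,fy=4.4,interpolation=cv2.INTER_CUBIC)
B=cv2.resize(b["color"][150:270,190:350,::-1],None,fx=5,fy=5,interpolation=cv2.INTER_CUBIC)
cv2.imwrite("pics/s1.png",A);cv2.imwrite("pics/t1.png",B)
for z in (0,.071): print(z,back(b,278,235,2,z),back(b,312,245,2,z))
print("tcp proj",proj(b,bot.state()["ee_pos"]),proj(a,bot.state()["ee_pos"]))
print("tray",back(b,377,229,2,.01),"plate",back(b,440,211,2,.014),"pan",back(b,219,180,2,.114))
E
```

```text
0 [ 0.44547444 -0.05876094  0.        ] [ 0.4219507  -0.14723717  0.        ]
0.071 [ 0.43767735 -0.06665965  0.071     ] [ 0.41577906 -0.14902237  0.071     ]
tcp proj [-75.06802298 315.11479347] [44.31361717 50.1552882 ]
tray [ 0.46631498 -0.31312461  0.01      ] plate [ 0.51681949 -0.4756932   0.014     ] pan [0.55911446 0.07334213 0.114     ]
```

View pics/s1.png

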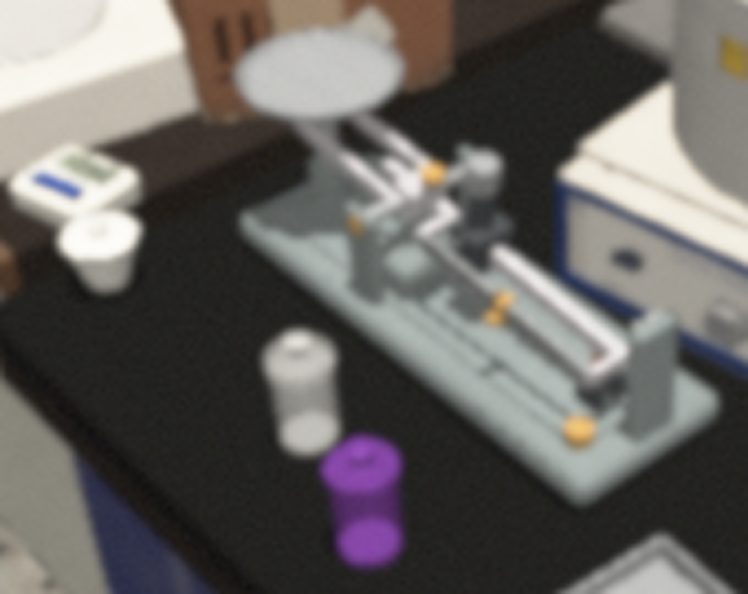

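View pics/t1.png

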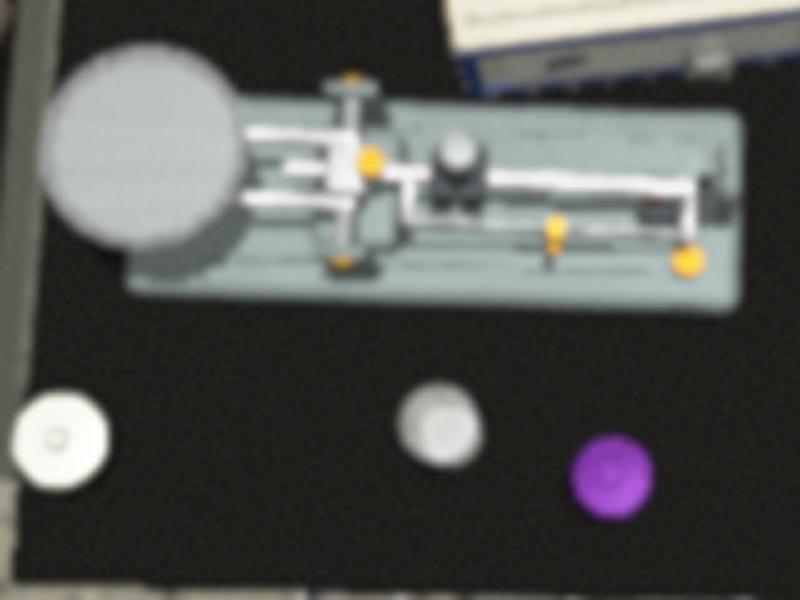

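The enlarged crops confirm it: the clear bottle with the ground lid, (300,390) in the scene crop, is the sample. The purple one at (360,500) is to be left alone. The knob is at (480,168) scene crop / (460,150) top crop, the index at (500,305) / (556,232), and the pan is at (320,75) / (147,147). Next I'll triangulate these.

```bash
cat >> h.py <<'E'
def tri(c1,p1,c2,p2):
    A=[]
    for c,p in ((c1,p1),(c2,p2)):
        P=np.asarray(c["camera_matrix"])@np.c_[np.asarray(c["R"]),np.asarray(c["t"])]
        A+=[p[0]*P[2]-P[0],p[1]*P[2]-P[1]]
    v=np.linalg.svd(np.array(A))[2][-1]; X=v[:3]/v[3]
    return X, np.r_[proj(c1,X)-p1,proj(c2,X)-p2]
E
python3 - <<'E'
from h import *
np.set_printoptions(precision=4,suppress=True)
a=bot.camera("scene");b=bot.camera("top")
S=lambda u,v:np.array([185+u/4.4-.5,125+v/4.4-.5]); T=lambda u,v:np.array([190+u/5-.5,150+v/5-.5])
for n,s,t in [("knobtop",(480,157),(460,150)),("pan",(320,74),(147,147)),("index",(500,305),(556,232)),("lid",(300,355),(440,424)),("brassend",(579,430),(688,260)),("frontpivot",(357,222),(342,262)),("backpivot",(434,175),(371,162))]:
    print(n,*tri(a,S(*s),b,T(*t)))
for u,v in [(740,310),(128,293),(742,112)]: print("base",back(b,*T(u,v),2,.026))
print("lid z.06",back(b,*T(440,424),2,.06), "base z0 scene",back(a,*S(308,437),2,0))
print("cams",-b["R"].T@b["t"],-a["R"].T@a["t"])
w=np.asarray(bot.state()["q"]);print(w)
cv2.imwrite("pics/w0.png",bot.camera("wrist")["color"][:,:,::-1])
E
```

```text
knobtop [ 0.5573 -0.0754  0.1374] [ 0.5363 -0.1244 -0.2836  0.4272]
pan [0.5598 0.0731 0.1181] [ 0.4107 -0.0869 -0.2203  0.3651]
index [ 0.5331 -0.1174  0.0759] [ 0.5097 -0.117  -0.2534  0.3852]
lid [ 0.4402 -0.0641  0.061 ] [ 0.1244 -0.0247 -0.0555  0.0969]
brassend [ 0.5295 -0.1825  0.0334] [ 0.4068 -0.0958 -0.1962  0.2885]
frontpivot [ 0.5151 -0.0158  0.0826] [ 0.0139 -0.0029 -0.0069  0.0114]
backpivot [ 0.5602 -0.0295  0.1001] [ 0.2522 -0.0562 -0.1326  0.206 ]
base [ 0.5065 -0.2102  0.026 ]
base [0.5071 0.1014 0.026 ]
base [ 0.6109 -0.2093  0.026 ]
lid z.06 [ 0.4406 -0.0641  0.06  ] base z0 scene [ 0.4395 -0.0614  0.    ]
cams [ 0.3326 -0.1731  1.0275] [ 0.0981 -0.6471  0.6451]
[ 51.3901   9.0894  91.5245  -0.0003  79.4234 -12.038 ]
```

Request:
send_rows --plan '[{"x":12,"y":-40,"z":0,"spin":-6,"hand":80},{"x":27,"y":-85,"z":0,"spin":-13,"hand":80},{"x":42,"y":-130,"z":0,"spin":-20,"hand":80},{"x":57,"y":-175,"z":0,"spin":-27,"hand":80},{"x":72,"y":-220,"z":0,"spin":-34,"hand":80},{"x":87,"y":-265,"z":0,"spin":-41,"hand":80},{"x":102,"y":-310,"z":0,"spin":-48,"hand":80},{"x":117,"y":-355,"z":0,"spin":-54,"hand":80},{"x":132,"y":-400,"z":0,"spin":-60,"hand":80},{"x":147,"y":-445,"z":0,"spin":-63.4,"hand":80},{"x":162,"y":-490,"z":0,"spin":-63.4,"hand":80},{"x":172,"y":-530,"z":0,"spin":-63.4,"hand":80}]' --newtons 15

```text
time: 1.55
ee_pos: [0.4296, -0.0181, 0.303]
eef_rot: [[0.001, 1.0, 0.001], [1.0, -0.001, -0.0], [-0.0, 0.001, -1.0]]
ft_force: [1.3, -0.2, -0.7]
opening: 0.0635
gripper_force: 0.0
```

Request:
send_rows --plan '[{"x":6,"y":-30,"z":0,"hand":80},{"x":11,"y":-47,"z":-20,"hand":80},{"x":11,"y":-47,"z":-50,"hand":80},{"x":11,"y":-47,"z":-50,"hand":80},{"x":11,"y":-47,"z":-50,"hand":80},{"x":11,"y":-47,"z":-50,"hand":80}]'

```text
invalid input at $.plan[0]: expected keys hand, x, y, z, spin
```

```bash
python3 - <<'E'
from h import *
w=snap("wrist","w1.png")
s=bot.state();print(s["time"],s["ee_pos"],s["eef_rot"].round(4) if hasattr(s["eef_rot"],"round") else s["eef_rot"],s["ft_force"],s["opening"])
print("cam",-np.asarray(w["R"]).T@w["t"],w["R"][2], w["camera_matrix"][0])
for z in (0,.071): print(proj(w,[.440,-.0637,z]))
E
```

```text
1.6 [ 0.43065509 -0.02264619  0.30312291] [[ 0.0044  1.      0.0016]
 [ 1.     -0.0044 -0.0044]
 [-0.0044  0.0016 -1.    ]] [ 0.84695599 -3.81384175  1.00556806] 0.06299256521793001
cam [0.43058176 0.04886733 0.38341735] [-1.68763853e-04 -2.43619995e-01 -9.69870749e-01] [346.55141239   0.         313.23422209]
[321.47106464 213.43028877]
[323.18077501 234.42288034]
```

View pics/w1.png

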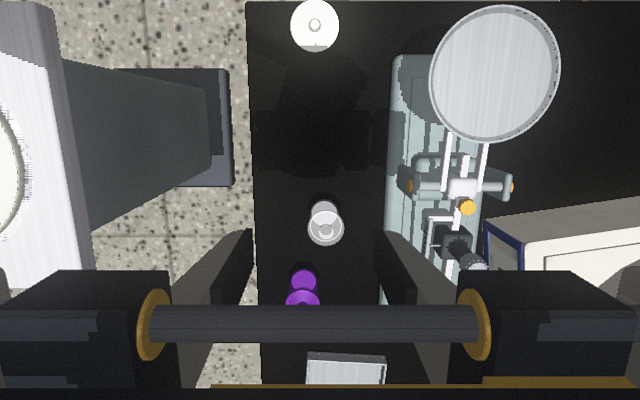

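The wrist view shows the clear bottle's lid at (325,228), with the purple bottle separate at (303,290) and the pan at (497,73). This agrees with the triangulation to within about 3 mm. I'll descend now.

Request:
send_rows --plan '[{"x":6,"y":-25,"z":0,"spin":0,"hand":80},{"x":12,"y":-46,"z":-20,"spin":0,"hand":80},{"x":12,"y":-46,"z":-60,"spin":0,"hand":80},{"x":12,"y":-46,"z":-60,"spin":0,"hand":80},{"x":12,"y":-46,"z":-60,"spin":0,"hand":80}]'

```text
time: 2.1
ee_pos: [0.4409, -0.0613, 0.2428]
eef_rot: [[-0.001, 1.0, -0.002], [1.0, 0.001, 0.001], [0.001, -0.002, -1.0]]
ft_force: [0.9, 0.1, 0.2]
opening: 0.0628
gripper_force: 0.0
```

```bash
python3 - <<'E'
from h import *
w=snap("wrist","w2.png",(200,150,440,350),3)
s=bot.state();print(s["time"],s["ee_pos"],s["ft_force"],s["opening"])
for z in (0,.071): print(3*(proj(w,[.441,-.062,z])-[200,150]))
E
```

```text
2.15 [ 0.44165815 -0.06152455  0.24405409] [-0.14037336  0.5534896   1.39519936] 0.0628218337813066
[339.20761197 108.75489016]
[338.32830239 166.61291295]
```

View pics/w2.png

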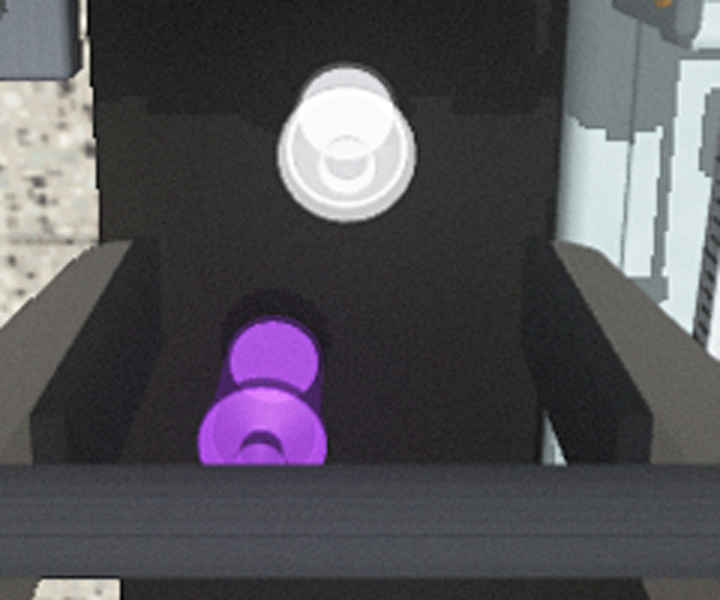

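The lid is at (347,155) in the crop, about 1 mm right and 1 mm up of centre, and the purple bottle at (265,410) is clear of the fingers. I'll go down and grip the lid.

Request:
send_rows --plan '[{"x":1,"y":1,"z":-30,"spin":0,"hand":80},{"x":1,"y":1,"z":-65,"spin":0,"hand":80},{"x":1,"y":1,"z":-95,"spin":0,"hand":80},{"x":1,"y":1,"z":-115,"spin":0,"hand":80},{"x":1,"y":1,"z":-115,"spin":0,"hand":80},{"x":1,"y":1,"z":-115,"spin":0,"hand":100},{"x":1,"y":1,"z":-115,"spin":0,"hand":130},{"x":1,"y":1,"z":-115,"spin":0,"hand":160},{"x":1,"y":1,"z":-115,"spin":0,"hand":200},{"x":1,"y":1,"z":-115,"spin":0,"hand":220},{"x":1,"y":1,"z":-115,"spin":0,"hand":220},{"x":1,"y":1,"z":-115,"spin":0,"hand":220}]' --newtons 15

```text
time: 3.35
ee_pos: [0.443, -0.0612, 0.1289]
eef_rot: [[-0.0, 1.0, 0.002], [1.0, 0.0, -0.001], [-0.001, 0.002, -1.0]]
ft_force: [-1.4, 0.1, 7.0]
opening: 0.0352
gripper_force: 15.0
```

Request:
send_rows --plan '[{"x":0,"y":0,"z":10,"spin":0,"hand":220},{"x":0,"y":0,"z":35,"spin":0,"hand":220},{"x":0,"y":0,"z":70,"spin":0,"hand":220},{"x":0,"y":0,"z":105,"spin":0,"hand":220},{"x":0,"y":0,"z":135,"spin":0,"hand":220},{"x":10,"y":15,"z":145,"spin":0,"hand":220},{"x":35,"y":40,"z":145,"spin":0,"hand":220},{"x":60,"y":70,"z":145,"spin":0,"hand":220},{"x":85,"y":100,"z":145,"spin":0,"hand":220},{"x":105,"y":122,"z":145,"spin":0,"hand":220},{"x":115,"y":134,"z":145,"spin":0,"hand":220},{"x":117,"y":134,"z":145,"spin":0,"hand":220}]'

```text
time: 4.55
ee_pos: [0.5595, 0.0747, 0.2726]
eef_rot: [[-0.003, 1.0, -0.001], [1.0, 0.003, 0.0], [0.0, -0.001, -1.0]]
ft_force: [-0.4, -1.2, -1.9]
opening: 0.0356
gripper_force: 15.0
```

Request:
send_rows --plan '[{"x":0,"y":0,"z":0,"spin":0,"hand":220},{"x":0,"y":0,"z":0,"spin":0,"hand":220},{"x":0,"y":0,"z":0,"spin":0,"hand":220}]'

```text
time: 4.85
ee_pos: [0.5587, 0.0724, 0.2728]
eef_rot: [[0.001, 1.0, -0.0], [1.0, -0.001, -0.0], [-0.0, -0.0, -1.0]]
ft_force: [-0.3, -0.5, -1.3]
opening: 0.0353
gripper_force: 15.0
```

```bash
python3 - <<'E'
from h import *
a=bot.camera("scene");b=bot.camera("top");w=bot.camera("wrist")
f=lambda c,x0,y0,x1,y1,s:cv2.resize(c["color"][y0:y1,x0:x1,::-1],None,fx=s,fy=s,interpolation=cv2.INTER_CUBIC)
A=f(a,190,90,350,240,2.5);B=f(b,190,90,350,240,2.5)
W=f(w,0,0,640,200,1.25)
im=np.vstack([np.hstack([A,B])[:340],W])
cv2.imwrite("pics/c1.png",im);print(im.shape)
s=bot.state();print(s["time"],s["ee_pos"],s["ft_force"],s["opening"],s["gripper_force"])
print(proj(a,[.5598,.0731,.145]),proj(b,[.5598,.0731,.216]))
E
```

```text
(590, 800, 3)
5.0 [0.55897787 0.07275574 0.27284108] [ 0.24275817  0.66299294 -1.51902152] 0.035561956540011104 14.999819927033968
[256.62097644 132.06110484] [206.95616219 167.67865525]
```

View pics/c1.png

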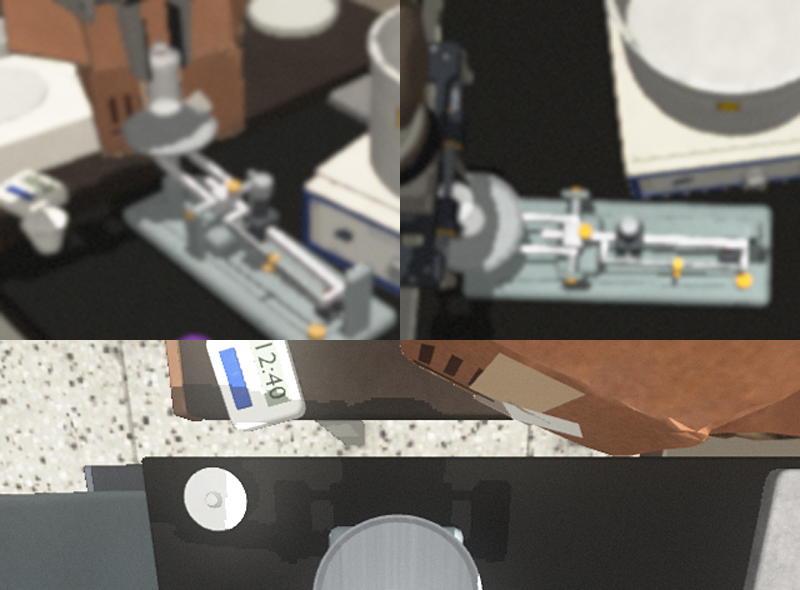

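The scene crop (165,80) shows the bottle held upright over the pan, and the wrist view shows the pan centred laterally. I'll lower it slowly and watch the force.

Request:
send_rows --plan '[{"x":0,"y":0,"z":-10,"spin":0,"hand":220},{"x":0,"y":0,"z":-20,"spin":0,"hand":220},{"x":0,"y":0,"z":-25,"spin":0,"hand":220},{"x":0,"y":0,"z":-28,"spin":0,"hand":220},{"x":0,"y":0,"z":-31,"spin":0,"hand":220},{"x":0,"y":0,"z":-34,"spin":0,"hand":220},{"x":0,"y":0,"z":-36,"spin":0,"hand":220},{"x":0,"y":0,"z":-38,"spin":0,"hand":220},{"x":0,"y":0,"z":-38,"spin":0,"hand":220}]'

```text
time: 5.9
ee_pos: [0.5593, 0.0733, 0.2346]
eef_rot: [[-0.0, 1.0, 0.0], [1.0, 0.0, 0.0], [0.0, 0.0, -1.0]]
ft_force: [0.3, -0.7, -0.8]
opening: 0.0355
gripper_force: 15.0
```

Request:
send_rows --plan '[{"x":0,"y":0,"z":-1,"spin":0,"hand":220},{"x":0,"y":0,"z":-2,"spin":0,"hand":220},{"x":0,"y":0,"z":-3,"spin":0,"hand":220},{"x":0,"y":0,"z":-3,"spin":0,"hand":220},{"x":0,"y":0,"z":-3,"spin":0,"hand":220}]'

```text
time: 6.4
ee_pos: [0.5593, 0.0732, 0.2317]
eef_rot: [[-0.0, 1.0, 0.0], [1.0, 0.0, -0.0], [-0.0, 0.0, -1.0]]
ft_force: [-0.1, -0.6, -0.8]
opening: 0.0358
gripper_force: 15.0
```

Request:
send_rows --plan '[{"x":0,"y":0,"z":-1,"spin":0,"hand":220},{"x":0,"y":0,"z":-2,"spin":0,"hand":220},{"x":0,"y":0,"z":-2,"spin":0,"hand":220},{"x":0,"y":0,"z":-2,"spin":0,"hand":220}]'

```text
time: 6.8
ee_pos: [0.5592, 0.0733, 0.2297]
eef_rot: [[-0.0, 1.0, 0.0], [1.0, 0.0, 0.0], [0.0, 0.0, -1.0]]
ft_force: [-0.6, 0.1, -1.0]
opening: 0.0356
gripper_force: 15.0
```

```bash
python3 - <<'E'
from h import *
a=bot.camera("scene");b=bot.camera("top")
np.savez("held.npz",a=a["color"],b=b["color"])
print(bot.state()["ft_force"],bot.state()["moment"])
E
```

```text
[ 1.27488822  0.70056922 -0.4340905 ] [-0.04757062 -0.02309328 -0.0260006 ]
```

Request:
send_rows --plan '[{"x":0,"y":0,"z":0,"spin":0,"hand":150},{"x":0,"y":0,"z":0,"spin":0,"hand":135},{"x":0,"y":0,"z":0,"spin":0,"hand":110},{"x":0,"y":0,"z":0,"spin":0,"hand":100},{"x":0,"y":0,"z":0,"spin":0,"hand":100},{"x":0,"y":0,"z":0,"spin":0,"hand":100},{"x":0,"y":0,"z":15,"spin":0,"hand":100},{"x":0,"y":0,"z":40,"spin":0,"hand":100},{"x":0,"y":0,"z":70,"spin":0,"hand":100},{"x":0,"y":0,"z":90,"spin":0,"hand":100},{"x":0,"y":0,"z":90,"spin":0,"hand":100}]'

```text
time: 8.0
ee_pos: [0.5609, 0.0731, 0.3246]
eef_rot: [[-0.001, 1.0, 0.008], [1.0, 0.001, -0.001], [-0.001, 0.008, -1.0]]
ft_force: [1.0, 0.1, 0.4]
opening: 0.0556
gripper_force: 0.0
```

Request:
send_rows --plan '[{"x":0,"y":-12,"z":0,"spin":8,"hand":120},{"x":0,"y":-24,"z":0,"spin":16,"hand":120},{"x":0,"y":-36,"z":0,"spin":24,"hand":120},{"x":0,"y":-48,"z":0,"spin":32,"hand":120},{"x":0,"y":-60,"z":0,"spin":40,"hand":120},{"x":0,"y":-72,"z":0,"spin":48,"hand":120},{"x":0,"y":-84,"z":0,"spin":56,"hand":120},{"x":0,"y":-96,"z":0,"spin":64,"hand":120},{"x":0,"y":-108,"z":0,"spin":72,"hand":120},{"x":0,"y":-120,"z":0,"spin":80,"hand":120},{"x":0,"y":-132,"z":0,"spin":88,"hand":120},{"x":-1,"y":-138,"z":0,"spin":90,"hand":120}]'

```text
time: 9.2
ee_pos: [0.5578, -0.0656, 0.3186]
eef_rot: [[-1.0, -0.003, -0.002], [-0.003, 1.0, 0.0], [0.002, 0.0, -1.0]]
ft_force: [0.0, 0.1, -0.4]
opening: 0.0486
gripper_force: 0.0
```

```bash
python3 - <<'E'
from h import *
bot.camera("top");bot.camera("top");bot.camera("top")
w=snap("wrist"); s=bot.state();print(s["time"],s["ee_pos"],s["opening"])
a=bot.camera("scene");b=bot.camera("top")
np.savez("w3.npz",w=w["color"],a=a["color"],b=b["color"],R=w["R"],t=w["t"],K=w["camera_matrix"])
f=lambda c,x0,y0,x1,y1,s:cv2.resize(c["color"][y0:y1,x0:x1,::-1],None,fx=s,fy=s,interpolation=cv2.INTER_CUBIC)
W=f(w,0,0,640,300,1.0)[:, :]
A=f(a,220,110,345,240,2.3)
B=f(b,190,140,345,240,2.3)
im=np.zeros((600,660,3),np.uint8);im[:300,:640]=W;im[300:300+A.shape[0],:A.shape[1]]=A;im[300:300+B.shape[0],295:295+B.shape[1]]=B
cv2.imwrite("pics/c2.png",im);print(A.shape,B.shape)
for X in ([.557,-.0665,.141],[.5585,-.018,.078],[.5597,.073,.098]):print(proj(w,X))
E
```

```text
9.4 [ 0.55799355 -0.06456395  0.3190537 ] 0.04873088901395231
(299, 288, 3) (230, 356, 3)
[312.39158479 202.2049436 ]
[363.73225118 187.21995967]
[468.88498735 193.04935749]
```

View pics/c2.png

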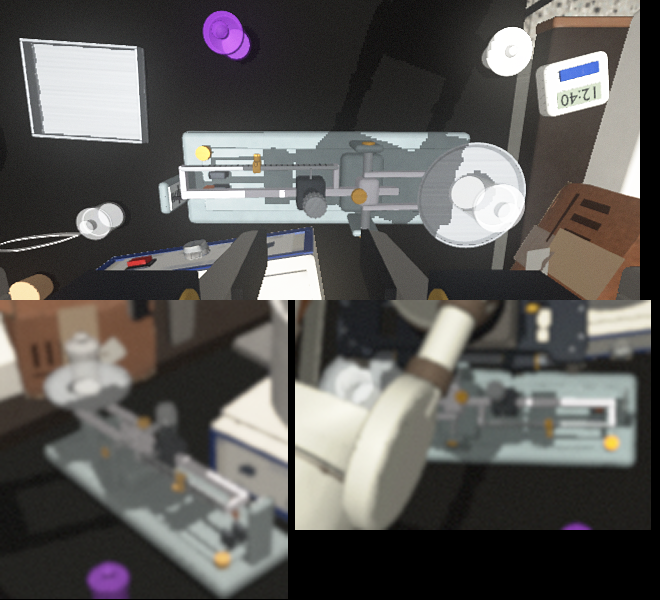

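The wrist part of the picture shows the bottle standing upright inside the pan at (497,208), the knob at (315,206) and the index at (257,162). The beam is now pan-down. Next I'll calibrate a tilt measurement from the scene camera between the two stops.

```bash
python3 - <<'E'
from h import *
np.set_printoptions(precision=2,suppress=True)
a=bot.camera("scene")
piv=np.array([.5585,-.017,.078])
def pt(d,h,th): # d along beam outward, h height above axis; +th: outer end up
    return piv+[ -.01*d, -(d*np.cos(th)-h*np.sin(th)), d*np.sin(th)+h*np.cos(th)]
for d in (120,150,175): print(d,[proj(a,pt(d/1000,0.005,t)) for t in (-.09,0,.09)])
print("pan",[proj(a,[.5597,.073,.106+z]) for z in (.008,0,-.008)])
g0=cv2.cvtColor(cv2.imread("pics/s0.png"),cv2.COLOR_BGR2GRAY).astype(np.float32)
g1=cv2.cvtColor(a["color"][:,:,::-1].copy(),cv2.COLOR_BGR2GRAY).astype(np.float32)
for n,(x0,y0,x1,y1) in {"end":(308,196,330,214),"end2":(314,200,330,214),"panrim":(238,130,260,153)}.items():
    T=g0[y0:y1,x0:x1]; m=14
    r=cv2.matchTemplate(g1[y0-m:y1+m,x0-m:x1+m],T,cv2.TM_CCOEFF_NORMED)
    _,v,_,l=cv2.minMaxLoc(r);print(n,v,l[0]-m,l[1]-m)
print(g0[192:216,300:332:2].astype(int));print(g1[180:216,300:332:2].astype(int))
E
```

```text
120 [array([312.09, 194.42]), array([312.09, 190.84]), array([311.81, 187.01])]
150 [array([320.76, 201.58]), array([320.88, 197.1 ]), array([320.63, 192.3 ])]
175 [array([328.21, 207.73]), array([328.46, 202.51]), array([328.28, 196.88])]
pan [array([257.77, 142.64]), array([258.06, 145.3 ]), array([258.35, 147.92])]
end 0.5484641790390015 0 -9
end2 0.748046338558197 0 -1
panrim 0.891214907169342 -1 5
[[191 174 161 150 180 223 224 175 115  68  51  60  83 119 144 155]
 [185 176 171 155 152 199 232 211 156  98  59  52  60  87 119 146]
 [167 179 177 166 147 168 223 225 193 136  85  53  53  60  89 124]
 [143 174 179 174 158 152 194 227 220 174 123  70  53  54  62  97]
 [119 153 177 178 170 156 162 210 229 210 159 106  57  50  58  91]
 [105 125 168 183 178 166 151 178 223 227 190 141  86  52  76 123]
 [105 102 146 180 179 176 157 152 198 231 217 172 123  74 105 160]
 [120  99 116 161 180 179 169 148 165 220 227 203 156 112 124 175]
 [145 112  98 133 174 183 177 158 149 191 226 225 184 146 136 174]
 [167 129 100 108 152 181 181 169 157 159 205 231 212 170 144 164]
 [176 147 111  99 124 16
[... 2627 characters left out ...]
 182 169 133 162 168 121 110]
 [100 104 122 153 138 120 156 177 180 182 163 122 152 166 121 109]
 [101 119 150 172 159 126 136 162 176 177 151 105 130 155 123 110]
 [108 141 172 181 174 148 126 139 161 164 138  85 106 132 115 110]
 [120 151 178 183 180 171 140 120 132 141 121  72  87 105 109 108]
 [145 149 172 182 183 181 160 124 105 114 103  61  71  83 105 109]
 [169 150 156 175 185 185 176 147  92  93  90  59  58  71 102 108]
 [177 166 150 164 182 185 183 164  90  74  76  57  55  69 100 107]
 [174 178 163 151 173 183 187 170  92  59  61  60  58  73  98 109]
 [168 177 174 152 157 177 184 172  99  55  56  70  71  89 100 109]
 [169 171 178 166 152 164 182 174 115  62  55  78  95 108 107 110]]
```

Request:
send_rows --plan '[{"x":1,"y":0,"z":-35,"spin":0,"hand":120},{"x":1,"y":0,"z":-70,"spin":0,"hand":120},{"x":1,"y":0,"z":-95,"spin":0,"hand":120},{"x":1,"y":0,"z":-110,"spin":0,"hand":120},{"x":1,"y":0,"z":-116,"spin":0,"hand":120},{"x":1,"y":0,"z":-116,"spin":0,"hand":120}]'

```text
time: 10.15
ee_pos: [0.5593, -0.0647, 0.2036]
eef_rot: [[-1.0, -0.001, -0.0], [-0.001, 1.0, 0.0], [0.0, 0.0, -1.0]]
ft_force: [0.6, 0.5, 0.5]
opening: 0.0486
gripper_force: 0.0
```

Request:
send_rows --plan '[{"x":0,"y":-8,"z":0,"spin":0,"hand":120},{"x":0,"y":-13,"z":0,"spin":0,"hand":120},{"x":0,"y":-16,"z":0,"spin":0,"hand":120},{"x":0,"y":-19,"z":0,"spin":0,"hand":120},{"x":0,"y":-22,"z":0,"spin":0,"hand":120},{"x":0,"y":-25,"z":0,"spin":0,"hand":120},{"x":0,"y":-28,"z":0,"spin":0,"hand":120},{"x":0,"y":-31,"z":0,"spin":0,"hand":120},{"x":0,"y":-34,"z":0,"spin":0,"hand":120},{"x":0,"y":-37,"z":0,"spin":0,"hand":120},{"x":0,"y":-37,"z":0,"spin":0,"hand":120},{"x":0,"y":-30,"z":0,"spin":0,"hand":120}]'

```text
time: 11.35
ee_pos: [0.5591, -0.0954, 0.2038]
eef_rot: [[-1.0, 0.001, -0.0], [0.001, 1.0, -0.001], [0.0, -0.001, -1.0]]
ft_force: [-0.1, 0.1, -0.5]
opening: 0.0485
gripper_force: 0.0
```

```bash
cat >> h.py <<'E'
def rows(im):
    g=cv2.GaussianBlur(cv2.cvtColor(np.ascontiguousarray(im),cv2.COLOR_RGB2GRAY).astype(np.float64),(1,5),1.2)
    out=[]
    for x in range(316,325):
        # rear white rail: uppermost strong ridge, following its slope
        lo=184+int((x-316)*.95); col=g[lo:lo+17,x]; i=int(np.argmax(col)); i=min(max(i,1),15)
        a,b,c=col[i-1:i+2]; out.append(lo+i+.5*(a-c)/(a-2*b+c))
    return np.array(out)
def tilt(n=4):
    r0=rows(cv2.imread("pics/s0.png")[:,:,::-1]);r1=rows(np.load("w3.npz")["a"])
    r=np.array([rows(bot.camera("scene")["color"]) for _ in range(n)])
    th=-.09+.18*(r.mean(0)-r0)/(r1-r0)
    return np.median(th),th,r.std(0).mean(),r0,r1
E
python3 - <<'E'
from h import *
np.set_printoptions(precision=3,suppress=True,linewidth=150)
m=tilt();print(*m,sep="\n")
s=bot.state();print(s["time"],s["ee_pos"],s["opening"],s["ft_force"])
cv2.imwrite("pics/w4.png",bot.camera("wrist")["color"][:,:,::-1])
E
```

```text
-0.06305104192719099
[-0.08  -0.076 -0.086 -0.084 -0.063 -0.038 -0.012  0.034  0.08 ]
0.23404636874566187
[196.088 196.944 197.736 198.46  199.246 200.101 200.95  202.025 203.495]
[188.165 188.819 189.299 189.865 190.452 191.034 191.72  192.928 193.854]
11.55 [ 0.559 -0.095  0.204] 0.04835310433457623 [-0.586  1.094 -0.75 ]
```

```bash
python3 - <<'E'
from h import *
a=bot.camera("scene");g=cv2.cvtColor(a["color"],cv2.COLOR_RGB2GRAY);np.save("a4.npy",a["color"])
print(g[180:216,300:332:2].astype(int))
w=cv2.imread("pics/w4.png")
# knob position check in wrist
K=bot.camera("wrist")
for p in (.03,.035): print(proj(K,[.559,-.017-.04-p+.0044,.141]))
g=cv2.cvtColor(K["color"],cv2.COLOR_RGB2GRAY);print(g[150:290:6,260:370:4])
E
```

```text
[[ 63  97 106  77  46  38  50 112 146 155 160 158 153 148 148 158]
 [ 66 112 127 100  64  43  49 112 146 155 158 157 139 123 125 148]
 [ 66 116 136 121  96  64  55 112 146 156 159 154 117  88  95 130]
 [ 66 114 134 132 123  94  68 113 145 154 160 153 104  67  71 107]
 [ 73 113 135 136 133 120  96 123 146 155 160 153 110  75  61  96]
 [ 90 117 141 137 138 136 138 147 144 154 159 156 133 103  79 104]
 [103 124 151 143 137 141 174 168 139 152 159 158 151 134 109 126]
 [107 122 156 156 142 142 177 167 134 148 156 154 158 150 139 146]
 [104 112 147 162 155 141 156 149 132 142 151 150 154 156 154 156]
 [ 98 101 129 158 164 150 142 138 135 137 141 140 148 156 159 160]
 [100  94 107 142 164 164 150 138 135 138 135 137 143 153 158 158]
 [100  92  91 123 153 167 162 146 136 136 139 146 156 156 157 158]
 [101  95  86 103 128 155 167 158 144 138 139 167 195 177 152 156]
 [100  97  89  94 103 131 160 167 156 142 138 175 220 209 146 147]
 [ 97  94  96  94  92 109 142 164 168 153 137 165 220 222 134 127]
 [ 95  95  96 100  95  94 117 152 174 165 149 176 214 210 120  98]
 [ 96  95  96 102  99  91  9
[... 3477 characters left out ...]
 44  47 227 216 217 222 221 221 220 221 219 208  68  71  88 102 139 119
  151 145 137 147 144 108 196  25  38  36]
 [ 47  43  53  59  65  67  78  81  79  79  78  70  78  77 108 136 142 144
  140 136 145 142 137 143 120  36  41  39]
 [ 41  41  55  49  53  47  51  49  49  51  52  53  48  44  65 107 142 142
  140 144 143 137 142 139 138  40  41  38]
 [ 38  46  52  48  52  49 122  64  69  54  55  53  58  53  54 115 138 141
  143 142 139 138 140 139 139  46  39  36]
 [ 40  53  54  58  56  55  55  78 156 147 151 149 158 164 165 164 140 146
  142 139 140 140 138 139  43  48  44  41]
 [ 92 162 164 162 161 159 162 160 165 164 165 162 164 162 166 161 152 144
  100 138 144  78  52  62  49  46  46  40]]
```

```bash
python3 -c "
import cv2;im=cv2.imread('pics/w4.png');cv2.imwrite('pics/w4c.png',cv2.resize(im[90:330,40:360],None,fx=2.5,fy=2.5,interpolation=cv2.INTER_NEAREST))"
```

```text
(no output)
```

View pics/w4c.png

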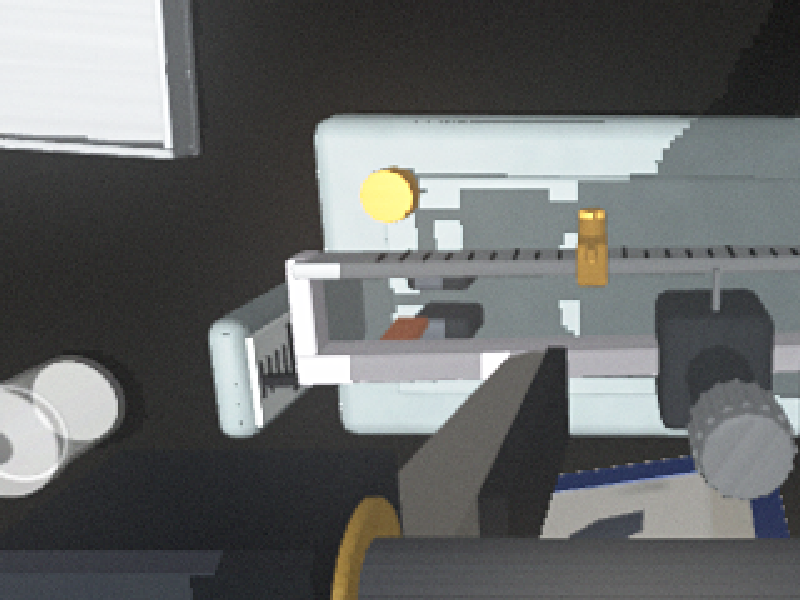

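The beam end's white bracket is crisp at crop (289,258), with the tilt scale ticks at (272,365), the index at (592,250) and the poise edge at (716,285). The beam is still pan-down. I'll continue pushing in stages.

Request:
send_rows --plan '[{"x":0,"y":-6,"z":0,"spin":0,"hand":120},{"x":0,"y":-9,"z":0,"spin":0,"hand":120},{"x":0,"y":-12,"z":0,"spin":0,"hand":120},{"x":0,"y":-15,"z":0,"spin":0,"hand":120},{"x":0,"y":-18,"z":0,"spin":0,"hand":120},{"x":0,"y":-20,"z":0,"spin":0,"hand":120},{"x":0,"y":-20,"z":0,"spin":0,"hand":120},{"x":0,"y":-13,"z":0,"spin":0,"hand":120},{"x":0,"y":-13,"z":0,"spin":0,"hand":120},{"x":0,"y":-13,"z":0,"spin":0,"hand":120},{"x":0,"y":-13,"z":0,"spin":0,"hand":120},{"x":0,"y":-13,"z":0,"spin":0,"hand":120}]'

```text
time: 12.9
ee_pos: [0.5593, -0.1078, 0.2038]
eef_rot: [[-1.0, -0.0, 0.0], [-0.0, 1.0, -0.0], [-0.0, -0.0, -1.0]]
ft_force: [-0.1, -0.5, -0.5]
opening: 0.0485
gripper_force: 0.0
```

```bash
cat >> h.py <<'E'
PIV=np.array([.5585,-.017,.078])
def endpt(L,th,x=.533,h=.004): return np.array([x,PIV[1]-L*np.cos(th)+h*np.sin(th),PIV[2]+L*np.sin(th)+h*np.cos(th)])
def wtilt(w,u,L):
    from scipy.optimize import brentq
    return brentq(lambda th:proj(w,endpt(L,th))[0]-u,-.2,.2)
E
python3 - <<'E'
from h import *
np.set_printoptions(linewidth=250)
w=bot.camera("wrist");np.save("w5.npy",w["color"])
old=cv2.imread("pics/w4.png")[:,:,::-1]
s=bot.state();print(s["time"],s["ee_pos"])
for L in (.15,.16,.17,.18): print(L,proj(w,endpt(L,.09)),proj(w,endpt(L,0)),proj(w,endpt(L,-.09)))
print(w["color"][188:212:3,140:200:2].min(2))
print("OLD");print(old[188:212:4,140:190:2].min(2))
E
```

```text
12.95 [ 0.5592646  -0.10784494  0.20375239]
0.15 [210.76304329 188.57309988] [215.64273747 183.79656083] [221.87370105 179.58170622]
0.16 [192.33536669 188.89934636] [198.82738943 183.78200452] [206.55203104 179.30530511]
0.17 [173.74000911 189.22856149] [182.01233489 183.76744846] [191.35156534 179.03109051]
0.18 [154.97467138 189.56078597] [165.19757383 183.75289265] [176.27087143 178.75903657]
[[ 41  43  50  41  45  43  47  43  47  44  51  46  46  44  45  52  48  46  52  46  47  49  48 115 200 214 229 228 224 229]
 [ 48  45  45  41  42  48  44  41  48  49  42  46  51  46  44  47  47  50  50  50  57 134 137 131 125 110 107 105 105 105]
 [ 44  38  45  41  39  45  46  46  41  47  51  45  46  49  47  45  47  43  49 106 176 124 127 121 115 119 116 116 113 118]
 [ 47  40  41  43  43  44  45  44  47  44  50  49  48  49  49  47  48  52  46 114 144 145 147 141 147 148 145 144 147 147]
 [ 39  45  48  41  47  44  42  44  46  44  47  48  44  51  51  48  50  43  80 121 168 130 133 128 133 134 138 138 136 135]
 [ 42  40  44  45  51  41  42  44  50  43  49  47  46  47  42  49  94 101  95 108 185
[... 207 characters left out ...]
 70  94  93  97  98  95  94  92  87 178 182 178 176 132 119 102  89  95  91]]
OLD
[[ 52  52  55  50  52  56  54  53  54  54  58  56  55  53  49 199 209 227 229 227 227 225 225 227 225]
 [ 54  53  52  54  53  52  54  50  75 136 143 139 130 119 118 111 116 112 116 110 114 113 115 112 115]
 [ 52  49  52  51  53  55  52 205 245 248 250 251 251 252 251 252 253 255 142 147 145 148 148 147 146]
 [ 55  50  54  54  50  54  54 147 255 234 233 234 236 238 237 237 234 238 133 142 136 140 140 140 137]
 [ 53  48  58  51  48  82  96 107 255 254 255 255 138 126 123  97  98  93 103  98  97  99 100 127 128]
 [ 49  53  99  98 101  94  98  90 255 254 254 255 190 124 126  92  96  99  97  96  95  93 101 128 130]]
```

Request:
send_rows --plan '[{"x":0,"y":-6,"z":0,"spin":0,"hand":120},{"x":0,"y":-9,"z":0,"spin":0,"hand":120},{"x":0,"y":-12,"z":0,"spin":0,"hand":120},{"x":0,"y":-15,"z":0,"spin":0,"hand":120},{"x":0,"y":-17,"z":0,"spin":0,"hand":120},{"x":0,"y":-19,"z":0,"spin":0,"hand":120},{"x":0,"y":-19,"z":0,"spin":0,"hand":120},{"x":0,"y":-10,"z":0,"spin":0,"hand":120},{"x":0,"y":-10,"z":0,"spin":0,"hand":120},{"x":0,"y":-10,"z":0,"spin":0,"hand":120},{"x":0,"y":-10,"z":0,"spin":0,"hand":120},{"x":0,"y":-10,"z":0,"spin":0,"hand":120}]'

```text
time: 14.15
ee_pos: [0.5593, -0.1179, 0.2038]
eef_rot: [[-1.0, -0.001, 0.0], [-0.001, 1.0, -0.0], [-0.0, -0.0, -1.0]]
ft_force: [-0.5, 0.9, 0.1]
opening: 0.0488
gripper_force: 0.0
```

```bash
python3 - <<'E'
from h import *
np.set_printoptions(linewidth=250,precision=2,suppress=True)
w=bot.camera("wrist");np.save("w6.npy",w["color"])
s=bot.state();print(s["time"],s["ee_pos"])
for L in (.1677,): print(L,*[proj(w,endpt(L,t)) for t in (.09,.045,0,-.045,-.09)])
print(w["color"][170:206:3,166:226:2].min(2))
g=cv2.cvtColor(bot.camera("scene")["color"],cv2.COLOR_RGB2GRAY);print(g[186:210,316:332:2])
E
```

```text
14.2 [ 0.56 -0.12  0.2 ]
0.1677 [196.18 189.18] [199.28 186.39] [202.75 183.79] [206.53 181.37] [210.58 179.11]
[[ 48  46  47  43  46  49  46  46  44  48  48  51  50  50  53  47 179 199 214 225 227 224 225 228 225 169 151  75  82  78]
 [ 45  48  43  50  47  43  47  49  46  49  42  50  50  51  53  49 136 198 213 228 226 226 223 226 224 233 140  70  77  77]
 [ 47  50  40  46  48  40  45  48  43  51  48  49  49  49  50  46 125 195 214 228 227 227 224 226 227 225 226 159  72  75]
 [ 43  47  44  48  51  48  47  47  47  47  51  48  51  48  47  51 112 196 209 227 228 227 225 224 225 224 222 224 221 184]
 [ 45  47  47  45  45  47  47  47  50  50  47  49  50  48  48  49  81 197 211 223 224 226 225 221 225 222 223 226 223 202]
 [ 45  45  46  45  45  45  47  46  45  45  51  48  52  48  48  45  76 193 208 225 224 224 225 224 224 222 222 224 221 212]
 [ 41  47  50  46  49  44  46  50  42  48  49  49  48  46  50  51  56 195 204 222 227 227 227 224 224 227 227 227 223 210]
 [ 46  46  47  44  46  50  51  46  49  46  48  48  50  48  48  47  79 140 125 130 122 106 105 103 105 110 113 106 104 106]
 [ 4
[... 629 characters left out ...]
 [137 165 184 146 138 153 159 158]
 [139 166 183 144 130 145 155 159]
 [144 149 158 138 129 135 147 156]
 [155 145 139 135 134 132 129 146]
 [167 153 136 133 135 133 106 126]
 [167 162 138 134 137 135  95  97]
 [153 163 141 135 135 133  95  88]
 [131 150 143 136 135 128  97 119]
 [113 132 139 136 138 121 107 156]
 [109 125 136 133 144 128 120 174]
 [109 128 131 131 154 147 134 175]
 [107 128 125 122 159 165 144 165]
 [105 124 116 113 159 167 139 145]
 [103 114 108 107 153 166 130 122]
 [100 104 102 100 139 163 124 112]
 [ 97 100  98  90 125 163 122 108]
 [100  99  91  77 115 159 124 108]
 [ 98  99  86  63  98 144 119 111]
 [ 92  94  84  59  75 113 109 109]
 [ 82  83  85  58  59  82 100 109]]
```

Request:
send_rows --plan '[{"x":0,"y":-8,"z":0,"spin":0,"hand":120},{"x":0,"y":-11,"z":0,"spin":0,"hand":120},{"x":0,"y":-14,"z":0,"spin":0,"hand":120},{"x":0,"y":-17,"z":0,"spin":0,"hand":120},{"x":0,"y":-19,"z":0,"spin":0,"hand":120},{"x":0,"y":-21,"z":0,"spin":0,"hand":120},{"x":0,"y":-21,"z":0,"spin":0,"hand":120},{"x":0,"y":-12,"z":0,"spin":0,"hand":120},{"x":0,"y":-10,"z":0,"spin":0,"hand":120},{"x":0,"y":-10,"z":0,"spin":0,"hand":120},{"x":0,"y":-10,"z":0,"spin":0,"hand":120},{"x":0,"y":-10,"z":0,"spin":0,"hand":120}]'

```text
time: 15.45
ee_pos: [0.5593, -0.1278, 0.2038]
eef_rot: [[-1.0, -0.001, 0.0], [-0.001, 1.0, -0.0], [-0.0, -0.0, -1.0]]
ft_force: [0.1, -0.4, -0.3]
opening: 0.0488
gripper_force: 0.0
```

```bash
cat >> h.py <<'E'
def coarse():
    np.set_printoptions(linewidth=250,precision=2,suppress=True)
    w=bot.camera("wrist");s=bot.state();print(s["time"],s["ee_pos"])
    P=[proj(w,endpt(.1677,t)) for t in (.09,.045,0,-.045,-.09)];print(*P)
    u=int(P[0][0]);print(u-16);print(w["color"][172:206:3,u-16:u+34:2].min(2));return w
E
python3 -c "
from h import *
np.save('w7.npy',coarse()['color'])"
```

```text
15.5 [ 0.56 -0.13  0.2 ]
[214.27 189.16] [216.7  186.37] [219.55 183.78] [222.75 181.36] [226.27 179.1 ]
198
[[ 46  45  47  47  47  47  86 190 204 220 224 225 227 210 123 119 104  72  81  77  76  77  75  78  78]
 [ 46  46  44  41  48  46  68 191 203 219 225 227 227 211 115 119 118 116  74  72  80  77  76  71  72]
 [ 46  45  44  44  47  52  50 194 200 218 226 225 224 222 111 115 120 120 117 121 107  89 104 126 118]
 [ 46  47  49  47  45  45  49 194 197 214 223 224 223 228 112 119 117 124 116 123 113 122 124 116 119]
 [ 44  45  48  45  45  48  42 183 200 212 227 223 221 225 110 119 119 120 115 122 117 125 123 126 123]
 [ 44  46  48  49  47  48  42 175 196 212 226 224 223 225 116 119 120 120 119 119 121 126 124 124 123]
 [ 48  47  42  47  47  47  43 143 195 207 154 148 143 163 104 107 111 107 106 110 109 105 110 108 110]
 [ 45  46  46  46  48  41  42 115 135 157 156 157 133 106 106 108 107 104 107 110 106 107 105 108 109]
 [ 47  49  43  46  46  47  81  93 144 136 144 141 144 141 144 146 141 142 139 142 147 139 140 143 146]
 [ 44  44  42  37  73  94  93  91 128 142 136 140 135 138 141 137 136 138 138 140 136 136 140 134 134]
 [ 42  36  69  96  89  91  94  89 114 179 177 174 153 116  90 118 115 111 117 121 110 123 123 120 115]
 [ 62  93  87  88  94  90  87  87 114 174 176 176 162 116  97 118 120 119 118 111 120 119 126 124 121]]
```

Request:
send_rows --plan '[{"x":0,"y":-8,"z":0,"spin":0,"hand":120},{"x":0,"y":-11,"z":0,"spin":0,"hand":120},{"x":0,"y":-14,"z":0,"spin":0,"hand":120},{"x":0,"y":-17,"z":0,"spin":0,"hand":120},{"x":0,"y":-19,"z":0,"spin":0,"hand":120},{"x":0,"y":-19,"z":0,"spin":0,"hand":120},{"x":0,"y":-10,"z":0,"spin":0,"hand":120},{"x":0,"y":-7,"z":0,"spin":0,"hand":120},{"x":0,"y":-7,"z":0,"spin":0,"hand":120},{"x":0,"y":-7,"z":0,"spin":0,"hand":120},{"x":0,"y":-7,"z":0,"spin":0,"hand":120},{"x":0,"y":-7,"z":0,"spin":0,"hand":120}]'

```text
time: 16.7
ee_pos: [0.5592, -0.1349, 0.2037]
eef_rot: [[-1.0, -0.0, 0.0], [-0.0, 1.0, -0.0], [-0.0, -0.0, -1.0]]
ft_force: [0.3, -0.2, -0.4]
opening: 0.0484
gripper_force: 0.0
```

```bash
python3 -c "
from h import *
np.save('w8.npy',coarse()['color'])"
```

```text
16.75 [ 0.56 -0.13  0.2 ]
[226.98 189.31] [228.95 186.52] [231.36 183.92] [234.16 181.5 ] [237.3  179.24]
210
[[ 48  48  45  45  37 165 192 107 118 120 115 117 121 122 119  90  77  77  72  79  75  79  80  76  77]
 [ 42  42  46  48  40 142 189 196 117 121 121 119 116 120 117 117  90  74  70  75  80  74  76  79 125]
 [ 42  50  46  45  41 127 193 191 118 118 122 117 117 120 118 118 116 120 116  86  74 100 125 123 125]
 [ 45  45  47  45  46 117 191 190 119 123 121 117 119 118 114 122 118 118 117 121 123 124 124 119 124]
 [ 54  43  46  46  42 105 189 189 117 119 119 119 123 119 122 117 120 113 118 119 120 122 127 122 130]
 [ 38  43  43  47  48  95 187 186 116 120 117 118 118 116 122 120 122 121 113 114 121 126 124 126 122]
 [ 40  43  41  46  43  80 185 199 113 115 124 126 125 118 106 106 109 108 104 111 108 111 111 109 111]
 [ 44  47  42  41  46  66 189  97  93 145 149 150 137 108 106 105 100 110 104 105 110 102 105 102 101]
 [ 43  45  45  44  43  87  91  88 116 166 134 138 141 139 139 141 144 144 145 143 139 138 139 144 142]
 [ 43  42  43  68  89  90  92  92 114 170 122 134 132 138 134 139 136 135 142 137 132 136 138 136 133]
 [ 46  48  84  87  89  91  90  86 101 175 170 170 162 113 117 112 117 114 117 115 117 118 117 120  77]
 [ 84  89  90  90  89  92  86  83  90 181 172 176 171 114 113 118 116 115 119 120 125 122 122 119 121]]
```

```bash
python3 - <<'E'
from h import *
for f in ("w5","w6","w7","w8"):
    g=cv2.cvtColor(np.load(f+".npy"),cv2.COLOR_RGB2GRAY)
    for r in (216,):
        m=np.where(g[r,270:380]<85)[0]+270; print(f,r,m.min(),m.max(),len(m))
    i=np.load(f+".npy").astype(int);b=(i[...,0]-i[...,2]>60);b[:150]=0;b[215:]=0;b[:,:150]=0;b[:,400:]=0
    ys,xs=np.where(b);print("brass",xs.mean() if len(xs) else None,ys.mean() if len(ys) else None,len(xs), xs.min() if len(xs) else 0,xs.max() if len(xs) else 0)
E
```

```text
w5 216 299 344 46
brass 253.39290586630287 177.19508867667122 733 202 305
w6 216 295 340 46
brass 269.1506276150628 176.9721059972106 717 216 323
w7 216 270 336 51
brass 286.92712550607285 177.91632928475033 741 229 341
w8 216 270 334 60
brass 297.9606512890095 178.11533242876527 737 239 353
```

Request:
send_rows --plan '[{"x":0,"y":-9,"z":0,"spin":0,"hand":120},{"x":0,"y":-12,"z":0,"spin":0,"hand":120},{"x":0,"y":-15,"z":0,"spin":0,"hand":120},{"x":0,"y":-18,"z":0,"spin":0,"hand":120},{"x":0,"y":-20,"z":0,"spin":0,"hand":120},{"x":0,"y":-20,"z":0,"spin":0,"hand":120},{"x":0,"y":-11,"z":0,"spin":0,"hand":120},{"x":0,"y":-8,"z":0,"spin":0,"hand":120},{"x":0,"y":-8,"z":0,"spin":0,"hand":120},{"x":0,"y":-8,"z":0,"spin":0,"hand":120},{"x":0,"y":-8,"z":0,"spin":0,"hand":120},{"x":0,"y":-8,"z":0,"spin":0,"hand":120}]'

```text
time: 17.95
ee_pos: [0.5593, -0.1429, 0.2038]
eef_rot: [[-1.0, -0.0, 0.0], [-0.0, 1.0, -0.0], [-0.0, -0.0, -1.0]]
ft_force: [-0.4, 0.3, -0.4]
opening: 0.0487
gripper_force: 0.0
```

```bash
python3 -c "
from h import *
np.save('w9.npy',coarse()['color'])
g=cv2.cvtColor(bot.camera('scene')['color'],cv2.COLOR_RGB2GRAY);print(g[186:210,316:332:2])"
```

```text
18.0 [ 0.56 -0.14  0.2 ]
[241.47 189.32] [242.9  186.53] [244.82 183.93] [247.15 181.51] [249.86 179.25]
225
[[ 42  49  52 110 109 117 114 118 122 118 120 115 116  82  70  74  77  94  98  96  95  69  69 116 125]
 [ 46  40  53 109 111 114 121 116 124 119 123 118 121 119  81  78  73  73  73  73  74  73 122 121 124]
 [ 45  46  51 107 108 116 116 119 122 119 114 119 119 120 117 125 107  75  79  95 119 117 124 123 117]
 [ 42  47  47 103 106 113 122 124 119 122 121 119 118 118 118 120 111 120 124 121 123 123 120 127 121]
 [ 45  41  45 102 114 113 117 117 120 119 119 112 113 114 115 117 105 122 119 121 117 115 122 123 124]
 [ 42  44  43 105 109 110 117 119 118 118 121 122 122 126 112 115 109 118 116 112 196 177 112 117 114]
 [ 36  46  42  90 106 113 115 116 118 134 152 150 147 108 102 104 104 105 101 104 103 103 104 104 106]
 [ 39  45  41  89 102  93  93  91  88 176 129 140 141 140 142 142 139 145 142 139 141 140 141 139 141]
 [ 44  43  44  85  89  93  85  86  87 171 135 131 131 133 136 134 133 138 136 134 133 133 132 134 134]
 [ 38  59  91  90  90  91  88  91  83 168 172 166 168 115 114 11
[... 386 characters left out ...]
 [ 55  58  60  73 130 153 159 159]
 [ 54  69  77  71 110 142 155 159]
 [ 58  91 106  81  87 120 144 156]
 [ 61 107 126 105  78  89 121 147]
 [ 65 114 136 126  98  71  89 126]
 [ 65 114 138 135 121  85  68  95]
 [ 63 115 137 136 131 115  81  77]
 [ 68 119 136 133 137 139 104  86]
 [ 80 125 141 133 141 153 121 106]
 [ 95 124 147 143 144 153 121 112]
 [104 119 161 162 149 149 120 107]
 [107 118 161 165 151 150 120 106]
 [109 125 146 155 153 154 122 106]
 [111 131 134 142 157 161 122 105]
 [110 131 124 127 155 162 121 102]
 [106 122 111 106 133 149 118 102]
 [102 111  97  91 103 124 108 102]
 [ 98 102  88  74  77  99 101 102]
 [ 92  92  81  66  63  81  96 101]
 [ 82  78  74  57  59  68  94 101]]
```

Request:
send_rows --plan '[{"x":0,"y":0,"z":20,"spin":0,"hand":120},{"x":0,"y":0,"z":45,"spin":0,"hand":120},{"x":0,"y":25,"z":46,"spin":0,"hand":120},{"x":0,"y":55,"z":46,"spin":0,"hand":120},{"x":0,"y":70,"z":46,"spin":0,"hand":120},{"x":0,"y":73,"z":46,"spin":0,"hand":120},{"x":0,"y":73,"z":46,"spin":0,"hand":120},{"x":0,"y":73,"z":46,"spin":0,"hand":120},{"x":0,"y":73,"z":46,"spin":0,"hand":120},{"x":0,"y":73,"z":46,"spin":0,"hand":120}]'

```text
time: 19.05
ee_pos: [0.5593, -0.0705, 0.2496]
eef_rot: [[-1.0, 0.0, -0.0], [0.0, 1.0, -0.0], [0.0, -0.0, -1.0]]
ft_force: [-0.1, 0.3, 0.2]
opening: 0.0487
gripper_force: 0.0
```

```bash
python3 - <<'E'
from h import *
np.set_printoptions(linewidth=260,precision=2,suppress=True)
w=bot.camera("wrist");s=bot.state();print(s["time"],s["ee_pos"])
np.savez("w10.npz",c=w["color"],R=w["R"],t=w["t"],K=w["camera_matrix"])
print(*[proj(w,endpt(.1677,t)) for t in (.09,.045,0,-.045,-.09)])
for n,X in {"scalepost top":[.5585,-.203,.097],"post mid":[.5585,-.203,.078]}.items(): print(n,proj(w,X))
g=w["color"].min(2)
u,v=map(int,proj(w,endpt(.1677,.0)))
print(u-22,v-12);print(g[v-12:v+22:2,u-22:u+18:1])
E
```

```text
19.1 [ 0.56 -0.07  0.25]
[148.72 175.1 ] [152.67 173.25] [156.88 171.5 ] [161.31 169.85] [165.93 168.29]
scalepost top [125.29 211.12]
post mid [138.59 204.21]
134 159
[[ 45  42  44  44  43  42  44  45  46  41  42  45  44  45  40  46  46  47  41  45  48  46  47  50  47  45  35  99 181 182 189 197 206 203 203 202 202 206 205 200]
 [ 43  47  46  47  42  46  40  45  45  40  45  47  49  46  49  46  44  49  44  45  46  44  44  45  43  44  42  77 154 183 189 198 205 204 203 206 206 204 205 203]
 [ 44  39  43  43  45  40  45  49  40  43  47  48  40  45  43  46  42  44  45  48  43  46  45  40  42  46  36  62 125 182 187 199 199 206 206 207 206 203 204 206]
 [ 45  46  46  42  44  44  45  44  40  38  48  49  41  42  45  42  48  41  45  42  43  45  44  47  44  44  47  52 114 184 185 194 200 210 205 205 204 204 205 205]
 [ 42  44  45  44  50  44  47  42  48  41  41  44  42  41  51  46  42  44  44  45  44  45  44  46  47  46  47  41  97 178 184 192 203 208 210 206 206 204 210 205]
 [ 38  42  42  39  46  42  42  43  37  46  48  42  46  45  38  48  47  46  40  49  44  43  41  41  47  46  45  41  96
[... 1139 characters left out ...]
44 146 143 135 129 129 126 134 125 130 127 128]
 [ 43  43  44  41  48  42  45  46  41  44  45  43  43  42  47  44  48  44  39 160 255 254 253 253 254 255 188  97 110 105 104  90  85  87  86  86  85  86  83  85]
 [ 43  41  44  43  46  42  41  44  46  41  42  44  44  48  43  46  45  55  63 111 230 255 252 253 254 255 208 104 105 108 109  98  82  81  82  84  80  82  88  82]
 [ 41  46  42  43  44  39  42  46  44  46  43  43  44  65  77  80  81  85  83 105 224 255 253 252 254 255 224 111 107 110 108 106  83  82  86  79  84  84  85  83]
 [ 45  43  44  40  42  46  43  44  49  68  80  82  89  89  85  85  85  86  80  87 195 255 253 252 253 255 236 142 107 110 107 102  88  83  78  78  80  87  82  81]]
```

Request:
send_rows --plan '[{"x":0,"y":-30,"z":0,"spin":0,"hand":120},{"x":0,"y":-60,"z":0,"spin":0,"hand":120},{"x":0,"y":-73,"z":0,"spin":0,"hand":120},{"x":0,"y":-73,"z":-20,"spin":0,"hand":120},{"x":0,"y":-73,"z":-46,"spin":0,"hand":120},{"x":0,"y":-78,"z":-46,"spin":0,"hand":120},{"x":0,"y":-82,"z":-46,"spin":0,"hand":120},{"x":0,"y":-85,"z":-46,"spin":0,"hand":120},{"x":0,"y":-87,"z":-46,"spin":0,"hand":120},{"x":0,"y":-89,"z":-46,"spin":0,"hand":120},{"x":0,"y":-90.5,"z":-46,"spin":0,"hand":120},{"x":0,"y":-90.5,"z":-46,"spin":0,"hand":120}]'

```text
time: 20.3
ee_pos: [0.5593, -0.1604, 0.2039]
eef_rot: [[-1.0, -0.0, 0.0], [-0.0, 1.0, -0.0], [-0.0, -0.0, -1.0]]
ft_force: [-0.3, 0.4, -0.1]
opening: 0.0487
gripper_force: 0.1
```

Request:
send_rows --plan '[{"x":0,"y":4,"z":0,"spin":0,"hand":120},{"x":0,"y":13,"z":0,"spin":0,"hand":120},{"x":0,"y":15,"z":15,"spin":0,"hand":120},{"x":0,"y":15,"z":46,"spin":0,"hand":120},{"x":0,"y":45,"z":46,"spin":0,"hand":120},{"x":0,"y":75,"z":46,"spin":0,"hand":120},{"x":0,"y":90.5,"z":46,"spin":0,"hand":120},{"x":0,"y":90.5,"z":46,"spin":0,"hand":120},{"x":0,"y":90.5,"z":46,"spin":0,"hand":120},{"x":0,"y":90.5,"z":46,"spin":0,"hand":120},{"x":0,"y":90.5,"z":46,"spin":0,"hand":120},{"x":0,"y":90.5,"z":46,"spin":0,"hand":120}]'

```text
time: 21.5
ee_pos: [0.5592, -0.0705, 0.2496]
eef_rot: [[-1.0, 0.001, -0.0], [0.001, 1.0, -0.0], [0.0, -0.0, -1.0]]
ft_force: [0.3, 0.1, -0.4]
opening: 0.0488
gripper_force: 0.0
```

```bash
cat >> h.py <<'E'
def edge(w,r0,r1,u0=125,u1=185):
    g=w["color"].min(2).astype(float); o=[]
    for r in range(r0,r1):
        row=g[r,u0:u1]; k=np.argmax(row>140); o.append(u0+k-1+(140-row[k-1])/(row[k]-row[k-1]))
    return np.array(o)
E
python3 - <<'E'
from h import *
np.set_printoptions(linewidth=260,precision=2,suppress=True)
w0=np.load("w10.npz");print("prev",edge({"color":w0["c"]},168,200))
w=bot.camera("wrist");s=bot.state();print(s["time"],np.array(s["ee_pos"])*1000)
np.savez("w11.npz",c=w["color"],R=w["R"],t=w["t"],K=w["camera_matrix"])
print(*[proj(w,endpt(.1677,t)) for t in (.09,.045,0,-.045,-.09)])
print("now",edge(w,164,200))
E
```

```text
prev [162.49 162.51 162.74 162.88 163.18 163.24 163.22 123.22 119.53 152.37 152.41 152.54 152.53 152.65 152.69 152.77 152.82 152.83 153.13 153.24 153.29 153.29 153.48 153.49 153.61 153.67 153.67 153.8  153.36 153.7  154.04 154.04]
21.55 [559.2  -70.39 249.6 ]
[148.73 175.19] [152.68 173.34] [156.89 171.59] [161.32 169.93] [165.94 168.37]
now [162.19 162.39 162.44 162.47 162.5  162.51 162.75 162.83 163.1  163.26 164.8  120.74 153.89 153.67 153.67 153.76 153.78 154.11 154.19 154.41 154.49 154.49 154.5  154.44 154.57 154.63 154.66 154.92 155.21 155.27 155.28 154.94 155.04 155.24 155.31 155.31]
```

Request:
send_rows --plan '[{"x":0,"y":0,"z":0,"spin":0,"hand":120},{"x":0,"y":0,"z":0,"spin":0,"hand":120},{"x":0,"y":0,"z":0,"spin":0,"hand":120},{"x":0,"y":0,"z":0,"spin":0,"hand":120},{"x":0,"y":0,"z":0,"spin":0,"hand":120},{"x":0,"y":0,"z":0,"spin":0,"hand":120}]'

```text
time: 22.15
ee_pos: [0.5592, -0.0697, 0.2497]
eef_rot: [[-1.0, -0.001, -0.0], [-0.001, 1.0, 0.0], [0.0, 0.0, -1.0]]
ft_force: [0.7, 0.3, -0.7]
opening: 0.0483
gripper_force: 0.0
```

```bash
python3 - <<'E'
from h import *
np.set_printoptions(linewidth=260,precision=2,suppress=True)
w=bot.camera("wrist");s=bot.state();print(s["time"],np.array(s["ee_pos"])*1000)
print("now",edge(w,164,200))
np.savez("w12.npz",c=w["color"],R=w["R"],t=w["t"],K=w["camera_matrix"])
im=w["color"][140:300,90:390,::-1]
im=cv2.resize(im,None,fx=2.6,fy=2.6,interpolation=cv2.INTER_NEAREST)
cv2.imwrite("pics/w12.png",im)
E
```

```text
22.2 [559.23 -69.72 249.68]
now [161.43 161.51 161.54 161.55 161.8  161.85 162.13 162.3  162.21 162.43 123.67 121.44 152.81 152.68 152.67 152.77 152.84 152.87 153.14 153.4  153.49 153.46 153.5  153.46 153.61 153.66 153.67 153.94 154.05 154.28 154.19 153.94 154.11 154.2  154.27 154.27]
```

```bash
python3 - <<'E'
from h import *
np.set_printoptions(linewidth=260,precision=2,suppress=True)
def edge2(c,r0,r1,u0,u1,th=75):
    g=c.min(2).astype(float);o=[]
    for r in range(r0,r1):
        row=g[r,u0:u1];k=np.argmax(row>th);o.append(u0+k-1+(th-row[k-1])/(row[k]-row[k-1]))
    return np.array(o)
for f,u0,u1 in (("w5",160,200),("w6",175,220),("w7",190,240),("w8",200,250),("w9",215,260)):
    print(f,edge2(np.load(f+".npy"),184,206,u0,u1))
for f in ("w10","w11","w12"):
    d=np.load(f+".npz");w={"R":d["R"],"t":d["t"],"camera_matrix":d["K"]}
    e=edge2(d["c"],172,190,130,180);print(f,e, [proj(w,endpt(.1677,t))[0] for t in (.09,0)])
E
```

```text
w5 [185.15 185.31 185.41 185.46 185.43 185.34 181.34 180.46 179.53 177.75 177.42 177.26 177.3  177.42 177.48 177.45 175.81 174.46 172.89 171.   169.97 168.18]
w6 [197.9  197.96 198.07 198.22 198.3  198.29 198.4  197.88 196.81 195.72 195.3  195.22 195.23 194.8  192.96 191.85 190.17 188.88 187.72 185.92 184.94 182.88]
w7 [210.52 210.91 210.84 210.72 210.76 211.04 211.16 211.14 211.31 211.33 211.46 211.09 209.8  208.45 207.06 206.1  205.22 203.29 202.27 201.05 200.29 198.5 ]
w8 [219.51 220.   219.67 219.62 219.77 219.82 219.88 219.85 220.08 220.12 220.19 220.52 219.54 218.38 217.36 216.33 215.37 214.42 213.   211.7  210.6  209.57]
w9 [230.21 230.23 230.25 230.35 230.39 230.33 230.57 230.58 230.65 230.6  230.64 230.93 230.58 229.56 228.55 227.67 226.75 225.66 224.61 223.61 222.7  221.7 ]
w10 [162.12 162.22 161.53 155.78 153.73 151.62 151.73 152.02 151.94 152.15 152.2  152.29 152.31 152.3  152.44 152.25 150.38 147.83] [np.float64(148.71844879721704), np.float64(156.87970977714812)]
w11 [162.14 162.26 158.15 156.42 153.27 153.19 153.17 153.26 153.27 153.37 153.47 153.79 154.02 154.01 153.93 152.57 150.42 148.42] [np.float64(148.72751636606708), np.float64(156.88804457544083)]
w12 [161.18 161.25 156.8  154.83 152.24 152.21 152.17 152.27 152.31 152.3  152.41 152.76 153.01 152.91 152.73 150.93 148.6  146.77] [np.float64(147.61725907651808), np.float64(155.8387987973857)]
```

Request:
send_rows --plan '[{"x":0,"y":-30,"z":0,"spin":0,"hand":120},{"x":0,"y":-60,"z":0,"spin":0,"hand":120},{"x":0,"y":-77,"z":0,"spin":0,"hand":120},{"x":0,"y":-77,"z":-20,"spin":0,"hand":120},{"x":0,"y":-77,"z":-46,"spin":0,"hand":120},{"x":0,"y":-82,"z":-46,"spin":0,"hand":120},{"x":0,"y":-86,"z":-46,"spin":0,"hand":120},{"x":0,"y":-89,"z":-46,"spin":0,"hand":120},{"x":0,"y":-91,"z":-46,"spin":0,"hand":120},{"x":0,"y":-93,"z":-46,"spin":0,"hand":120},{"x":0,"y":-95,"z":-46,"spin":0,"hand":120},{"x":0,"y":-95,"z":-46,"spin":0,"hand":120}]'

```text
time: 23.4
ee_pos: [0.5593, -0.165, 0.204]
eef_rot: [[-1.0, -0.0, 0.0], [-0.0, 1.0, -0.0], [-0.0, -0.0, -1.0]]
ft_force: [-0.3, -0.1, -0.3]
opening: 0.0486
gripper_force: 0.0
```

Request:
send_rows --plan '[{"x":0,"y":4,"z":0,"spin":0,"hand":120},{"x":0,"y":13,"z":0,"spin":0,"hand":120},{"x":0,"y":16,"z":15,"spin":0,"hand":120},{"x":0,"y":16,"z":46,"spin":0,"hand":120},{"x":0,"y":45,"z":46,"spin":0,"hand":120},{"x":0,"y":78,"z":46,"spin":0,"hand":120},{"x":0,"y":95,"z":46,"spin":0,"hand":120},{"x":0,"y":95,"z":46,"spin":0,"hand":120},{"x":0,"y":95,"z":46,"spin":0,"hand":120},{"x":0,"y":95,"z":46,"spin":0,"hand":120},{"x":0,"y":95,"z":46,"spin":0,"hand":120},{"x":0,"y":95,"z":46,"spin":0,"hand":120}]'

```text
time: 24.6
ee_pos: [0.5592, -0.0706, 0.2496]
eef_rot: [[-1.0, 0.001, -0.0], [0.001, 1.0, -0.0], [0.0, -0.0, -1.0]]
ft_force: [-0.4, 0.3, 0.3]
opening: 0.0486
gripper_force: 0.0
```

Request:
send_rows --plan '[{"x":0,"y":0,"z":0,"spin":0,"hand":120},{"x":0,"y":0,"z":0,"spin":0,"hand":120},{"x":0,"y":0,"z":0,"spin":0,"hand":120},{"x":0,"y":0,"z":0,"spin":0,"hand":120},{"x":0,"y":0,"z":0,"spin":0,"hand":120}]'

```text
time: 25.1
ee_pos: [0.5592, -0.0697, 0.2497]
eef_rot: [[-1.0, -0.001, -0.0], [-0.001, 1.0, -0.0], [0.0, -0.0, -1.0]]
ft_force: [0.3, -0.2, -0.2]
opening: 0.048
gripper_force: 0.0
```

```bash
cat >> h.py <<'E'
def meas(fn):
    np.set_printoptions(linewidth=260,precision=3,suppress=True)
    w=bot.camera("wrist");s=bot.state();print(s["time"],np.array(s["ee_pos"])*1000)
    np.savez(fn,c=w["color"],R=w["R"],t=w["t"],K=w["camera_matrix"])
    g=w["color"].min(2).astype(float);o=[]
    for r in range(166,190):
        row=g[r,130:182];k=np.argmax(row>75);o.append(130+k-1+(75-row[k-1])/(row[k]-row[k-1]))
    print(np.round(o,1))
    o=np.array(o); e=np.median(o[9:14]) ; print("corner",e,"theta",wtilt(w,e,.168)); return w
E
python3 -c "
from h import *
meas('w13.npz')"
```

```text
25.15 [559.246 -69.729 249.715]
[160.6 160.6 160.8 160.9 161.1 161.2 161.2 159.2 156.5 155.  154.9 155.  155.2 155.2 155.3 155.3 155.3 155.4 155.4 155.2 153.3 151.  148.5 146.3]
corner 155.03478260869565 theta 0.004101891072275203
```

```bash
python3 - <<'E'
from h import *
d=np.load("w13.npz")["c"][:,:,::-1]
A=cv2.resize(d[160:232,105:185],None,fx=7,fy=7,interpolation=cv2.INTER_NEAREST)  #504x560
cv2.imwrite("pics/w13.png",A);print(A.shape)
E
```

```text
(504, 560, 3)
```

View pics/w13.png

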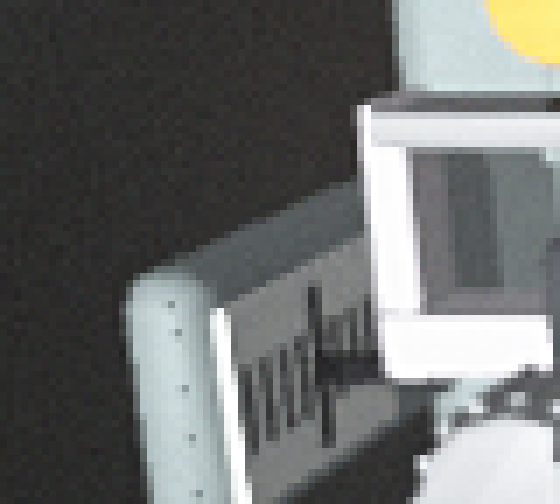

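The crop shows the pointer tip at (320,370) lying on the long middle tick, so the beam is nearly level. To refine this, I'll take the same hover pose as the earlier pan-down reference picture.

Request:
send_rows --plan '[{"x":-1,"y":5,"z":35,"spin":0,"hand":120},{"x":-1,"y":5,"z":70,"spin":0,"hand":120},{"x":-1,"y":5,"z":70,"spin":0,"hand":120},{"x":-1,"y":5,"z":70,"spin":0,"hand":120}]'

```text
time: 25.55
ee_pos: [0.5586, -0.0648, 0.3205]
eef_rot: [[-1.0, -0.001, 0.002], [-0.001, 1.0, -0.001], [-0.002, -0.001, -1.0]]
ft_force: [-0.5, 1.2, -0.4]
opening: 0.0486
gripper_force: 0.0
```

```bash
python3 - <<'E'
from h import *
np.set_printoptions(linewidth=220,precision=3,suppress=True)
w=bot.camera("wrist");s=bot.state();print(s["time"],np.array(s["ee_pos"])*1000)
d=np.load("w3.npz");old={"R":d["R"],"t":d["t"],"camera_matrix":d["K"],"color":d["w"]}
def ed(c,r0,r1,u0,u1,th=75):
    g=c.min(2).astype(float);o=[]
    for r in range(r0,r1):
        row=g[r,u0:u1];k=np.argmax(row>th);o.append(u0+k-1+(th-row[k-1])/(row[k]-row[k-1]))
    return np.array(o)
for n,c in (("old",old),("new",w)):
    print(n,"end",ed(c["color"],158,182,150,215),"base",ed(c["color"],138,156,150,215).round(2))
    print([proj(c,endpt(.168,t)).round(2) for t in (.09,0)],proj(c,[.51,-.21,.026]))
m=tilt(6);print("scene",*m[:3])
np.save("sc.npy",bot.camera("scene")["color"])
# poise vs index numbers
np.savez("w14.npz",c=w["color"],R=w["R"],t=w["t"],K=w["camera_matrix"])
E
```

```text
25.6 [558.005 -64.687 319.112]
old end [182.364 182.5   182.5   182.842 183.097 183.098 181.409 179.759 177.75  177.238 177.259 177.439 177.724 178.034 178.101 178.154 178.06  175.737 173.722 171.5   169.053 166.833 165.227 163.083] base [181.05 181.16 181.18 181.31 181.39 181.4  181.45 181.39 181.42 181.55 181.65 181.74 181.81 182.11 182.11 182.3  182.37 182.34]
[array([178.34, 163.37]), array([183.41, 161.09])] [177.027 132.446]
new end [183.5   183.767 183.784 184.127 183.303 183.247 183.364 183.412 183.674 183.893 183.97  184.134 184.015 181.188 179.188 177.286 175.429 172.2   170.524 168.267 166.353 163.389 160.844 159.615] base [182.14 182.26 182.2  182.28 182.48 182.52 182.53 182.47 182.47 182.48 182.69 182.84 183.09 183.22 183.25 183.37 183.52 183.56]
[array([179.27, 161.25]), array([184.29, 159.02])] [177.887 130.536]
scene -0.09373348292912109 [-0.103 -0.105 -0.094  0.003 -0.182 -0.145 -0.011 -0.002 -0.003] 0.08170645888434198
```

The tilt is about 0.00 ± 0.003 rad, so the beam is level. The poise is at about 90 mm and the index at about 60 mm, so the poise is farther out and the sample is **wet**: the bottle goes into the oven tray. I'll fetch it now.

Request:
send_rows --plan '[{"x":0,"y":12,"z":0,"spin":-8,"hand":100},{"x":0,"y":24,"z":0,"spin":-16,"hand":100},{"x":0,"y":36,"z":0,"spin":-24,"hand":100},{"x":0,"y":48,"z":0,"spin":-32,"hand":100},{"x":0,"y":60,"z":0,"spin":-40,"hand":100},{"x":0,"y":72,"z":0,"spin":-48,"hand":100},{"x":0,"y":84,"z":0,"spin":-56,"hand":100},{"x":0,"y":96,"z":0,"spin":-64,"hand":100},{"x":0,"y":108,"z":0,"spin":-72,"hand":100},{"x":0,"y":120,"z":0,"spin":-80,"hand":100},{"x":1,"y":132,"z":0,"spin":-88,"hand":100},{"x":1,"y":138,"z":0,"spin":-90,"hand":100}]'

```text
time: 27.15
ee_pos: [0.5592, 0.0741, 0.3194]
eef_rot: [[0.002, 1.0, -0.0], [1.0, -0.002, 0.0], [0.0, -0.0, -1.0]]
ft_force: [0.4, 0.4, 0.1]
opening: 0.056
gripper_force: 0.0
```

Request:
send_rows --plan '[{"x":0,"y":0,"z":0,"spin":0,"hand":100},{"x":0,"y":0,"z":0,"spin":0,"hand":100},{"x":0,"y":0,"z":0,"spin":0,"hand":100}]'

```text
time: 27.45
ee_pos: [0.5592, 0.0728, 0.3196]
eef_rot: [[-0.001, 1.0, -0.0], [1.0, 0.001, -0.0], [-0.0, -0.0, -1.0]]
ft_force: [-0.6, -0.7, -0.3]
opening: 0.0556
gripper_force: 0.0
```

```bash
python3 - <<'E'
from h import *
np.set_printoptions(precision=2,suppress=True)
w=bot.camera("wrist");s=bot.state();print(s["time"],np.array(s["ee_pos"])*1000,s["opening"])
print(proj(w,[.5592,.0733,.170]),proj(w,[.5592,.0733,.106]))
g=cv2.GaussianBlur(cv2.cvtColor(w["color"],cv2.COLOR_RGB2GRAY),(5,5),0)
c=cv2.HoughCircles(g,cv2.HOUGH_GRADIENT,1,20,param1=80,param2=18,minRadius=18,maxRadius=120)
print(c[0][:10] if c is not None else None)
# tweak: knob/index/poise in w14
d=np.load("w14.npz");cw={"R":d["R"],"t":d["t"],"camera_matrix":d["K"]};i=d["c"].astype(int)
b=(i[...,0]-i[...,2]>60);b[:140]=0;b[215:]=0;b[:,:170]=0;b[:,400:]=0
n,l,st,ce=cv2.connectedComponentsWithStats(b.astype(np.uint8));print("brass",[(ce[k],st[k,4]) for k in range(1,n) if st[k,4]>20])
dk=(d["c"].max(2)<75);print("dark cols row 184..192",[np.where(dk[r,180:330])[0][[0,-1]]+180 for r in (180,186,192)])
print("expected tongue p=.09",proj(cw,[.533,-.017-.13,.08]),"index",proj(cw,[.5331,-.1174,.08]))
# tray corners in the first top picture
E
```

```text
27.5 [559.22  72.84 319.59] 0.0561295805386026
[312.16 212.06] [312.48 191.62]
[[316.5 188.5  49.6]
 [261.5 143.5 119.4]
 [246.5 275.5 112.8]
 [300.5 127.5 111.7]
 [383.5 337.5  89.7]
 [258.5 171.5 105.1]
 [340.5 303.5  65.5]
 [238.5 242.5 105.1]
 [322.5 152.5 113.9]
 [194.5 186.5 118.3]]
brass [(array([368.37, 141.56]), np.int32(27)), (array([203.44, 150.8 ]), np.int32(182)), (array([257.72, 159.85]), np.int32(119)), (array([356.48, 193.71]), np.int32(177))]
dark cols row 184..192 [array([234, 238]), array([182, 235]), array([180, 235])]
expected tongue p=.09 [226.04 158.78] index [257.96 158.92]
```

Request:
send_rows --plan '[{"x":0,"y":0,"z":-25,"spin":0,"hand":100},{"x":0,"y":0,"z":-55,"spin":0,"hand":100},{"x":0,"y":0,"z":-75,"spin":0,"hand":100},{"x":0,"y":0,"z":-84,"spin":0,"hand":100},{"x":0,"y":0,"z":-84,"spin":0,"hand":100},{"x":0,"y":0,"z":-84,"spin":0,"hand":125},{"x":0,"y":0,"z":-84,"spin":0,"hand":145},{"x":0,"y":0,"z":-84,"spin":0,"hand":170},{"x":0,"y":0,"z":-84,"spin":0,"hand":220},{"x":0,"y":0,"z":-84,"spin":0,"hand":220},{"x":0,"y":0,"z":-84,"spin":0,"hand":220},{"x":0,"y":0,"z":-84,"spin":0,"hand":220}]'

```text
time: 28.7
ee_pos: [0.5594, 0.0732, 0.2359]
eef_rot: [[-0.0, 1.0, 0.001], [1.0, 0.0, -0.0], [-0.0, 0.001, -1.0]]
ft_force: [0.2, 0.2, -0.7]
opening: 0.0353
gripper_force: 15.0
```

```bash
python3 - <<'E'
from h import *
s=bot.state();print(s["time"],s["ft_force"],s["opening"])
im=cv2.imread("pics/t0.png");T=bot.camera("top")
g=cv2.cvtColor(im,cv2.COLOR_BGR2GRAY);m=(g>95).astype(np.uint8);m[:195]=0;m[260:]=0;m[:,:340]=0;m[:,410:]=0
n,l,st,ce=cv2.connectedComponentsWithStats(m);k=1+np.argmax(st[1:,4]);print(st[k],ce[k])
r=cv2.minAreaRect(np.argwhere(l==k)[:,::-1].astype(np.float32));print(r)
print(back(T,*r[0],2,.012),[back(T,*p,2,.016) for p in cv2.boxPoints(r)])
E
```

```text
28.7 [ 0.16798851  0.1997429  -0.68632509] 0.035263336629484505
[ 352  207   50   44 1944] [376.48919753 228.8281893 ]
((376.65045166015625, 228.74337768554688), (48.75843048095703, 40.909183502197266), 3.814074993133545)
[ 0.46669133 -0.31195244  0.012     ] [array([ 0.41666589, -0.24634011,  0.016     ]), array([ 0.52185057, -0.25211101,  0.016     ]), array([ 0.51664252, -0.37776135,  0.016     ]), array([ 0.41159687, -0.36950637,  0.016     ])]
```

Request:
send_rows --plan '[{"x":0,"y":0,"z":2,"spin":0,"hand":220},{"x":0,"y":0,"z":5,"spin":0,"hand":220},{"x":0,"y":0,"z":9,"spin":0,"hand":220},{"x":0,"y":0,"z":14,"spin":0,"hand":220},{"x":0,"y":0,"z":22,"spin":0,"hand":220},{"x":0,"y":0,"z":35,"spin":0,"hand":220},{"x":0,"y":0,"z":55,"spin":0,"hand":220},{"x":0,"y":0,"z":75,"spin":0,"hand":220},{"x":-3,"y":-10,"z":84,"spin":0,"hand":220},{"x":-9,"y":-35,"z":84,"spin":0,"hand":220},{"x":-17,"y":-70,"z":84,"spin":0,"hand":220},{"x":-25,"y":-105,"z":84,"spin":0,"hand":220}]'

```text
time: 29.95
ee_pos: [0.5335, -0.0331, 0.3199]
eef_rot: [[-0.001, 1.0, -0.0], [1.0, 0.001, -0.0], [-0.0, -0.0, -1.0]]
ft_force: [0.5, -1.3, -1.7]
opening: 0.0354
gripper_force: 15.0
```

Request:
send_rows --plan '[{"x":-9,"y":-35,"z":0,"spin":0,"hand":220},{"x":-18,"y":-70,"z":0,"spin":0,"hand":220},{"x":-27,"y":-105,"z":0,"spin":0,"hand":220},{"x":-36,"y":-140,"z":0,"spin":0,"hand":220},{"x":-45,"y":-175,"z":0,"spin":0,"hand":220},{"x":-54,"y":-210,"z":0,"spin":0,"hand":220},{"x":-61,"y":-240,"z":0,"spin":0,"hand":220},{"x":-65,"y":-265,"z":0,"spin":0,"hand":220},{"x":-67,"y":-278,"z":0,"spin":0,"hand":220},{"x":-67,"y":-280,"z":-20,"spin":0,"hand":220},{"x":-67,"y":-280,"z":-50,"spin":0,"hand":220},{"x":-67,"y":-280,"z":-80,"spin":0,"hand":220}]'

```text
time: 31.15
ee_pos: [0.4672, -0.3118, 0.2393]
eef_rot: [[-0.0, 1.0, 0.001], [1.0, 0.0, -0.001], [-0.001, 0.001, -1.0]]
ft_force: [1.2, 0.0, -2.5]
opening: 0.0357
gripper_force: 15.0
```

```bash
python3 - <<'E'
from h import *
np.set_printoptions(precision=2,suppress=True)
w=bot.camera("wrist");s=bot.state();print(s["time"],np.array(s["ee_pos"])*1000,s["ft_force"],s["opening"],s["gripper_force"])
# tray: silhouettes in wrist view, brightness along lines
g=cv2.cvtColor(w["color"],cv2.COLOR_RGB2GRAY)
for X in ([.467,-.252,.016],[.417,-.312,.016],[.517,-.312,.016],[.467,-.312,.003]): print(proj(w,X))
for r in (130,160,190,220): print(r,g[r,170:480:10])
print(g[60:240:6,313])
E
```

```text
31.2 [ 465.08 -309.61  233.08] [-1.67  1.78 -6.42] 0.03525370795949863 14.999988343915902
[312.08 121.27]
[256.36 189.77]
[367.82 189.87]
[312.13 186.81]
130 [137 182 171  40  32  25  26  23  27  59 108 115 117 114 115 118 115 113
 119 116  93  23  18  22  18  37  27  34  33  33  27]
160 [167 176 165  31  44  34  29  31  32 115 117 114 121 118 119 119 117 116
 119 114 207  38  26  30  27  33  29  32  35  28  22]
190 [181 182 165 187  47  43  41  41  46 119 243 117 121 124 127 246 243 245
 242 237  37  46  43  34  33  33  39  28 186 235 234]
220 [172 202 197 188  42  41  46  44  47 209 233 233 240 227 226 221 240 235
 236 226  55  47  39  41  36  30  34  31  32  34  35]
[ 20  18  23  22  21  16  22  22  24  24  91 116 117 118 112 115 119 120
 119 122 121 125 248 222 244 242 245 254 253 253]
```

Request:
send_rows --plan '[{"x":0,"y":0,"z":-20,"spin":0,"hand":220},{"x":0,"y":0,"z":-45,"spin":0,"hand":220},{"x":0,"y":0,"z":-68,"spin":0,"hand":220},{"x":0,"y":0,"z":-85,"spin":0,"hand":220},{"x":0,"y":0,"z":-95,"spin":0,"hand":220},{"x":0,"y":0,"z":-99,"spin":0,"hand":220},{"x":0,"y":0,"z":-102,"spin":0,"hand":220},{"x":0,"y":0,"z":-103,"spin":0,"hand":220},{"x":0,"y":0,"z":-104,"spin":0,"hand":220},{"x":0,"y":0,"z":-104,"spin":0,"hand":220},{"x":0,"y":0,"z":-104,"spin":0,"hand":220}]'

```text
time: 32.3
ee_pos: [0.4674, -0.3119, 0.1361]
eef_rot: [[-0.0, 1.0, 0.0], [1.0, 0.0, -0.001], [-0.001, 0.0, -1.0]]
ft_force: [0.5, 0.1, -1.2]
opening: 0.0353
gripper_force: 15.0
```

Request:
send_rows --plan '[{"x":0,"y":0,"z":-0.5,"spin":0,"hand":220},{"x":0,"y":0,"z":-1,"spin":0,"hand":220},{"x":0,"y":0,"z":-1,"spin":0,"hand":220},{"x":0,"y":0,"z":-1,"spin":0,"hand":220}]'

```text
time: 32.7
ee_pos: [0.4674, -0.312, 0.1352]
eef_rot: [[-0.0, 1.0, 0.0], [1.0, 0.0, -0.001], [-0.001, 0.0, -1.0]]
ft_force: [-0.6, 1.1, 3.2]
opening: 0.0355
gripper_force: 15.0
```

Request:
send_rows --plan '[{"x":0,"y":0,"z":0,"spin":0,"hand":220},{"x":0,"y":0,"z":0,"spin":0,"hand":220}]'

```text
time: 32.9
ee_pos: [0.4674, -0.312, 0.1351]
eef_rot: [[-0.001, 1.0, 0.0], [1.0, 0.001, -0.001], [-0.001, 0.0, -1.0]]
ft_force: [-1.2, 0.3, 3.5]
opening: 0.035
gripper_force: 15.0
```

Contact is confirmed at 3.5 N. I'll release gently and retreat.

Request:
send_rows --plan '[{"x":0,"y":0,"z":0,"spin":0,"hand":150},{"x":0,"y":0,"z":0,"spin":0,"hand":135},{"x":0,"y":0,"z":0,"spin":0,"hand":110},{"x":0,"y":0,"z":0,"spin":0,"hand":100},{"x":0,"y":0,"z":0,"spin":0,"hand":100},{"x":0,"y":0,"z":0,"spin":0,"hand":100},{"x":0,"y":0,"z":15,"spin":0,"hand":100},{"x":0,"y":0,"z":45,"spin":0,"hand":100},{"x":0,"y":0,"z":85,"spin":0,"hand":100},{"x":0,"y":0,"z":125,"spin":0,"hand":100},{"x":0,"y":0,"z":150,"spin":0,"hand":100},{"x":0,"y":0,"z":150,"spin":0,"hand":100}]'

```text
time: 34.1
ee_pos: [0.4688, -0.3133, 0.2908]
eef_rot: [[-0.001, 1.0, 0.007], [1.0, 0.001, -0.007], [-0.007, 0.007, -1.0]]
ft_force: [0.4, 0.0, 0.3]
opening: 0.0558
gripper_force: 0.0
```

Request:
send_rows --plan '[{"x":0,"y":-20,"z":0,"spin":0,"hand":100},{"x":0,"y":-20,"z":0,"spin":0,"hand":100},{"x":0,"y":-20,"z":0,"spin":0,"hand":100},{"x":0,"y":-20,"z":0,"spin":0,"hand":100}]'

```text
time: 34.5
ee_pos: [0.467, -0.3309, 0.2838]
eef_rot: [[-0.001, 1.0, -0.001], [1.0, 0.001, 0.002], [0.002, -0.001, -1.0]]
ft_force: [-0.5, -0.5, -0.3]
opening: 0.0559
gripper_force: 0.0
```

```bash
python3 - <<'E'
from h import *
np.set_printoptions(precision=1,suppress=True,linewidth=200)
w=bot.camera("wrist");s=bot.state();print(s["time"],np.array(s["ee_pos"])*1000,s["ft_force"],s["opening"])
g=cv2.GaussianBlur(cv2.cvtColor(w["color"],cv2.COLOR_RGB2GRAY),(3,3),0)
print("lid/base expected",proj(w,[.467,-.312,.074]),proj(w,[.467,-.312,.003]))
c=cv2.HoughCircles(g[120:260,230:400],cv2.HOUGH_GRADIENT,1,8,param1=80,param2=12,minRadius=12,maxRadius=30)
print(c[0][:6]+[230,120,0] if c is not None else None)
E
```

```text
34.55 [ 467.1 -330.9  284. ] [ 0.8  0.7 -0.9] 0.05555095572992599
lid/base expected [312.7 171.7] [313.  160.6]
[[311.5 168.5  19.9]
 [293.5 188.5  29.3]
 [290.5 196.5  24.9]
 [277.5 192.5  15.8]
 [336.5 190.5  21.6]
 [319.5 165.5  23.9]]
```

The bottle stands where expected: the lid/body circle is at (312,168), against predictions of (313,172) for the lid and (313,161) for the base. The gripper is clear.

```bash
python3 -c "
from h import *
print(bot.hand_in())"
```

```text
the job is handed in; nothing more can be done
None
```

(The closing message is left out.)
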